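Put away the shoe-care stock in the vintage shop

ROBOT

A 6-joint arm with a two-finger parallel gripper is mounted at the origin on the work surface. World frame = base frame: x ahead of the robot, y to its left, z up, the work surface at z = 0. Lengths are in m, angles in rad, forces in N, time in s.
With the tool pointing down it reaches from about 0.35 to 1 m from the base axis. Payload 7.1 kg.
Tool frame: the origin (TCP) lies midway between the tips of the shut fingers; the grasp point (between the pads) lies 19 mm behind it; z points along the fingers, x is the direction in which the jaws open and shut, and the axes are right-handed (so a half turn about z gives the same grasp; the last joint's range is limited). The gripper opens to 85 mm and grips with 20 to 120 N. Pads are 22 mm wide; open, the fingers measure 114 mm over their backs; the gripper's body (76 mm by 85 mm) begins 54 mm behind the grasp point. The pads swing forward as they close: fully open they stand 13 mm farther back than shut.
Start: joints at [-1.185, 0.423, 1.63, -0, 1.089, -0.019], TCP at [0.246, -0.574, 0.231] pointing down, gripper open.
Joint ranges: [-3, 3], [-0.9, 2.11], [0.09, 2.58], [-1.31, 4.45], [0.11, 2.69], [-2.54, 2.54]. Speed limits (rad/s): [2.39, 2.39, 3.01, 3.14, 3.14, 3.14].

INTERFACE

Orientations are given as a unit quaternion [w, x, y, z].
In Python, from cell import status, cams, ticket gives the robot as it stands. The module is installed in compiled form; this text tells all that it offers.
- The arm moves only by the tool arm_command, never from a script. Its argument "moves" is a list of rows, each an object of numbers: "x", "y", "z": the shift along the tool's x, y, z in m; "turn": the turn about the tool's z in degrees; "hand": the opening, from 0 (shut) to 1 (fully open). In form: [{"x": .., "y": .., "z": .., "turn": .., "hand": ..}, ...]. A call has 1 to 10 rows; each row shifts and turns the commanded pose from where the row before left it, along the tool's axes as they then stand; what a row does not reach is not made up. A row lasts 1/10 s, in which the tool goes at most 50 mm and 8.59 degrees, less where a joint would pass 70% of its speed; a pose out of reach is approached as far as the arm can. A call is refused whole if a number of a shift passes 0.05 or a number of a turn 8.59, either way. A call with a gripper value outside its range is refused whole. The fingers move at their own pace and stop on an object; "grip_force" is the grip in N (left out, the last holds). Time passes only in rows, so rows that do not move let the fingers close. It gives the time, the measured TCP pose, the force and the opening at its end, in the units of the state.
- status.observe(): the state, without advancing time (a new reading comes with each control period).
- cams.read_camera(name): name is "scene" or "top"; returns a dict with "pixels" (420x560x3 uint8, red, green, blue), "intrinsics" (3x3 intrinsics, pixels), "k1" (the pictures are not rectified: a ray, as slopes to the right and down, at radius r is drawn at 1 + k1 r^2 times it, then the intrinsics apply), "R" (3x3) and "t" (3): a world point X has camera coordinates R X + t. Camera axes: x right, y down, z forward; pixel columns grow to the right and rows downward; lengths in m; the calibration is good to about 2 mm. A picture is of the moment at which its call begins. There is no depth.
- ticket.close_job(): hands the job in, once; it reports no verdict.
The state is a dict: "t": time; "qpos": joint angles; "dq": joint speeds; "joint_torque": joint torques, N m; "tool_pos": TCP position; "eef_rot": TCP orientation; "wrist_force": force on the tool from outside, world axes, zero at the start; "moment": the same for the moment, N m; "grip_width": opening from 0.0 (shut) to 1.0 (fully open).
Only numpy, scipy, OpenCV 4.12 (cv2) and the standard library are available. Lean on these libraries where they do the work, as an engineer would, in place of code of your own. Each camera call takes 0.05 s, during which the arm holds its last target. There are 200 camera calls.

TASK

Closing time: sort the loose shoe-care stock on the counter into its bins. Put every shoe brush in the slatted wooden crate, every polish tin in the round enamel basin and every shoehorn, lifted up and off its hook, in the plain steel box, each thing lying or leaning inside its bin and not across the rim; leave the glass jar standing where it is.

Things in the scene. Friction and masses are not known exactly. Their poses are not given: they have to be found in the camera images.
- crate: Shallow slatted wooden crate for the brushes, fixed to the counter: 240 x 220 mm outside (x by y of its own axes), walls 9 mm thick and 45 mm high, floor 9 mm thick. It stands at the left or the right end of the work area, changing places with the basin. Origin: centre of its underside; z up.
- basin: Round white enamel basin for the tins, dark rim, fixed to the counter: 230 mm across the rim, 200 mm across the inner floor, 45 mm high, wall 4 mm, floor 5 mm thick. Origin: centre of its underside; z up.
- box: Plain sheet-steel box, open at the top, for the shoehorns, fixed to the counter: 150 x 210 mm outside (x by y of its own axes), walls 6 mm thick and 50 mm high. Origin: centre of its underside; z up.
- stand: Dark steel hook stand, fixed: foot plate, thin post, 190 mm crossbar along its y at 250 mm height. Two 8 mm bar hooks at y = +75 and -75 mm run from the crossbar along the stand's -x (roughly to the robot), their upper side (seat) at 250 mm; 72 to 80 mm out they turn up, tip 14 mm above the seat. Origin: foot of the post on the counter; z up.
- horn_a_mid (a point): Steel shoehorn, 170 mm, 90 g, hung on the hook at y = +75 mm, 60 mm out; may be absent. Point: mid-length; z along it to the loop end, y across its width, x through it. Loop: closed stirrup of 7 mm bar, 42 mm wide over straight sides (28 to 66 mm up z), inside 55 mm high, top at 85 mm; neck 8 mm; flat blade 34 x 5 mm, end at -85 mm. Lift 15 to 45 mm to clear the hook's tip. Swings freely.
- horn_b_mid (a point): Steel shoehorn, 170 mm, 90 g, hung on the hook at y = -75 mm, 60 mm out; may be absent. Point: mid-length; z along it to the loop end, y across its width, x through it. Loop: closed stirrup of 7 mm bar, 42 mm wide over straight sides (28 to 66 mm up z), inside 55 mm high, top at 85 mm; neck 8 mm; flat blade 34 x 5 mm, end at -85 mm. Lift 15 to 45 mm to clear the hook's tip. Swings freely.
- brush_1_mid (a point): Shoe brush lying bristles down: light wooden back 128 x 40 mm over a black bristle block, 42 mm high in all, 90 to 180 g. Point: its centre, 21 mm above its underside; x along its length, y across, z up. May be absent.
- brush_2_mid (a point): Shoe brush lying bristles down: light wooden back 128 x 40 mm over a black bristle block, 42 mm high in all, 90 to 180 g. Point: its centre, 21 mm above its underside; x along its length, y across, z up. May be absent.
- brush_3_mid (a point): Shoe brush lying bristles down: light wooden back 128 x 40 mm over a black bristle block, 42 mm high in all, 90 to 180 g. Point: its centre, 21 mm above its underside; x along its length, y across, z up. May be absent.
- tin_1_mid (a point): Round flat shoe-polish tin of bare metal, 62 mm in diameter, 28 mm high, 75 to 155 g, lying lid up. Point: its centre, 14 mm above its underside; z up. May be absent.
- tin_2_mid (a point): Round flat shoe-polish tin of bare metal, 62 mm in diameter, 28 mm high, 75 to 155 g, lying lid up. Point: its centre, 14 mm above its underside; z up. May be absent.
- jar: Bystander: amber glass jar with a wooden lid, 56 mm across, 75 mm high, standing loose close to the robot. Origin: centre of its underside.
Things that resemble listed ones, but are neither listed nor needed, are in the scene too. Leave any orange look-alike of the part that bears tin_2_mid alone.

How it is judged:
At the end, for the whole second after the job is handed in: Every brush present has its centre inside the crate's walls and below 85 mm, every tin its centre within 95 mm of the basin's axis and below 60 mm, every shoehorn its mid-point inside the box's walls and below 100 mm; all are at rest (under 30 mm/s) (x of brush_1_mid in the frame of crate between -0.108 and 0.108 m and y of brush_1_mid in the frame of crate between -0.098 and 0.098 m and height (world z) of each of brush_1_mid, brush_2_mid, brush_3_mid below 0.085 m and linear speed of each of brush_1, brush_2, brush_3, tin_1, tin_2, horn_a, horn_b below 0.03 m/s and x of brush_2_mid in the frame of crate between -0.108 and 0.108 m and y of brush_2_mid in the frame of crate between -0.098 and 0.098 m and x of brush_3_mid in the frame of crate between -0.108 and 0.108 m and y of brush_3_mid in the frame of crate between -0.098 and 0.098 m and horizontal distance between each of tin_1_mid, tin_2_mid and basin below 0.095 m and height (world z) of each of tin_1_mid, tin_2_mid below 0.06 m and x of horn_a_mid in the frame of box between -0.07 and 0.07 m and y of horn_a_mid in the frame of box between -0.1 and 0.1 m and height (world z) of each of horn_a_mid, horn_b_mid below 0.1 m and x of horn_b_mid in the frame of box between -0.07 and 0.07 m and y of horn_b_mid in the frame of box between -0.1 and 0.1 m); the robot touches nothing.
It fails at once if the jar is knocked over or shoved more than 50 mm (distance of jar from where it was at the start of the episode above 0.05 m or angle between jar's own z axis and vertical above 0.6 rad).
Of brush_1, tin_1, brush_2, tin_2, brush_3 only 4 to 5 are there at a start; the rules pass over those that are not, and their reading is None.
Of horn_a, horn_b only 1 to 2 are there at a start; the rules pass over those that are not, and their reading is None.
At some moment in a run one of brush_1, tin_1, brush_2, tin_2, brush_3 may be knocked a few centimetres aside while the robot is not near it.
It also fails if it takes over 210 s, if anything falls off the work surface, if the arm or the gripper's body presses on something with over 40 N, if the wrist force passes 120 N, or if a joint passes its speed limit or range.

## Working session

There is one attempt and no reset: what is moved stays moved. The work goes in short steps, Python scripts to look and compute and a tool call to move; the robot and the scene stay as the last step left them, time stands still between calls to the robot, and variables do not carry over. Pictures are saved under pics/ and viewed, about 12 in all and at most 16, crops included, and the job is handed in when it is done.

Besides the shell and the picture viewer there is one more tool, called after "Call:" as a command line: name --argument value ..., lists and objects as JSON in quotes. arm_command: Moves the arm, as the interface text tells. Its arguments: {"type":"object","properties":{"moves":{"type":"array"},"grip_force":{"type":"number"}},"required":["moves"]}

```bash
mkdir -p pics
cat > h.py <<'E'
import numpy as np, cv2
from cell import status, cams, ticket
def snap(n,tag):
    c=cams.read_camera(n); np.savez(f'pics/{n}_{tag}.npz',**c)
    cv2.imwrite(f'pics/{n}_{tag}.png',c['pixels'][:,:,::-1]); return c
def load(n,tag): return dict(np.load(f'pics/{n}_{tag}.npz'))
def ray(c,u,v):
    K=c['intrinsics']; k=float(c['k1'])
    d=np.array([(u-K[0,2])/K[0,0],(v-K[1,2])/K[1,1]]); s=d.copy()
    for _ in range(20): s=d/(1+k*(s@s))
    R=c['R']; return -R.T@c['t'], R.T@np.array([s[0],s[1],1])
def onz(c,u,v,z):
    o,d=ray(c,u,v); return o+d*(z-o[2])/d[2]
def proj(c,X):
    p=c['R']@np.array(X)+c['t']; s=p[:2]/p[2]; s=s*(1+float(c['k1'])*(s@s)); K=c['intrinsics']
    return K[0,0]*s[0]+K[0,2],K[1,1]*s[1]+K[1,2]
def tri(c1,p1,c2,p2):
    o1,d1=ray(c1,*p1);o2,d2=ray(c2,*p2)
    a=np.linalg.lstsq(np.c_[d1,-d2],o2-o1,rcond=None)[0]
    A=o1+d1*a[0];B=o2+d2*a[1]; return (A+B)/2,np.linalg.norm(A-B)
E
python3 - <<'E'
from h import *
for n in('scene','top'):
    c=snap(n,'0'); print(n,-c['R'].T@c['t'],c['R'][2],c['intrinsics'][0,0],c['k1'])
print(status.observe())
E
```

```text
scene [ 1.16465995 -0.41192876  1.1970943 ] [-0.46135004  0.3271398  -0.8247034 ] 516.0913311732418 0.04327369594086964
top [ 0.3054737  -0.00487135  1.33517633] [ 0.21276223 -0.01234229 -0.97702605] 482.47412861280856 -0.16974648175133944
{'t': 0.1, 'qpos': array([-1.18499299e+00,  4.23799416e-01,  1.63062093e+00, -4.08264696e-07,
        1.08858852e+00, -1.89914450e-02]), 'dq': array([ 0.00050022, -0.00166927, -0.00203173,  0.0001241 ,  0.00020018,
       -0.00076628]), 'joint_torque': array([-9.91125125e-05, -5.58426619e+01, -2.82444674e+01, -5.69476285e-06,
        2.99628002e-03,  1.06618586e-05]), 'tool_pos': array([ 0.24598472, -0.57401551,  0.23059868]), 'eef_rot': array([-4.00839152e-04,  8.34814235e-01, -5.50531281e-01, -5.83726766e-04]), 'wrist_force': array([0.06008965, 0.19293828, 0.14864354]), 'moment': array([ 0.03177865, -0.01911666, -0.02581198]), 'grip_width': 0.9987124205208735}
```

View pics/scene_0.png

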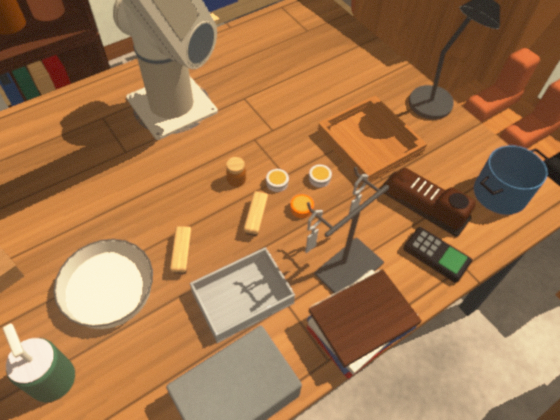

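View pics/top_0.png

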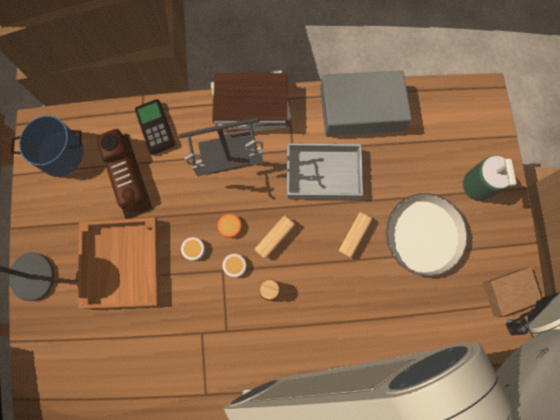

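The scene view shows the basin at (105,285), box at (243,293), crate at (372,138), two brushes at (256,213) and (181,249), and horns at (312,230) and (357,190). The two metal tins are at (277,180) and (320,176), with an orange disc at (302,206); the jar is at (236,170). In the top view the tins are at (193,249) and (234,266), and the orange disc at (229,226). I'll crop the candidates to confirm.

Run:
```python
from h import *
t=load('top','0'); s=load('scene','0')
a=cv2.resize(t['pixels'][120:310,150:400],None,fx=3,fy=3,interpolation=cv2.INTER_CUBIC)[:,:,::-1]
cv2.imwrite('pics/crop1.png',a)
b=cv2.resize(s['pixels'][150:300,230:410],None,fx=4,fy=4,interpolation=cv2.INTER_CUBIC)[:,:,::-1]
cv2.imwrite('pics/crop2.png',b)
for n,u,v,z in [('tinA',193,249,.028),('tinB',234,266,.028),('orange',229,226,.028),('jar',270,290,.075),('b1',275,237,.042),('b2',355,236,.042),('basin',427,235,.045)]:
    print(n,onz(t,u,v,z).round(3))
for p in [(80,221),(156,221),(157,306),(79,307)]: print('crate',onz(t,*p,.045).round(3))
for p in [(288,144),(362,146),(361,199),(287,198)]: print('box',onz(t,*p,.05).round(3))
```

```text
tinA [0.494 0.214 0.028]
tinB [0.439 0.105 0.028]
orange [0.55  0.112 0.028]
jar [0.365 0.012 0.075]
b1 [ 0.508 -0.012  0.042]
b2 [ 0.493 -0.229  0.042]
basin [ 0.478 -0.429  0.045]
crate [0.594 0.531 0.045]
crate [0.577 0.311 0.045]
crate [0.345 0.317 0.045]
crate [0.354 0.536 0.045]
box [ 0.767 -0.069  0.05 ]
box [ 0.745 -0.278  0.05 ]
box [ 0.593 -0.256  0.05 ]
box [ 0.611 -0.053  0.05 ]
```

View pics/crop1.png

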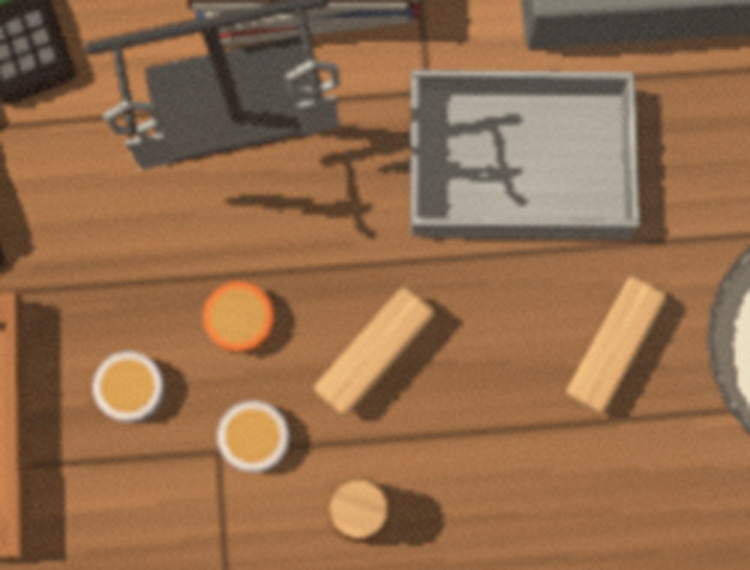

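View pics/crop2.png

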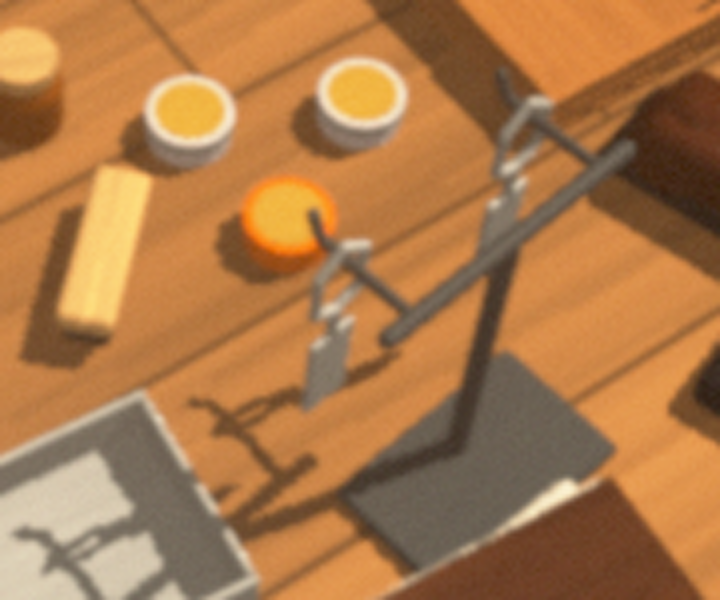

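The crops confirm two bare-metal tins with silver sides: crop1 (128,386) and (253,436). The disc at (238,316) is the orange look-alike and stays. There are two brushes, at (373,350) and (617,345), and two horns on the hooks. Next I'll measure them.

```bash
cat >> h.py <<'E'
def blobs(c):
    hsv=cv2.cvtColor(c['pixels'],cv2.COLOR_RGB2HSV)
    out=[]
    m=cv2.inRange(hsv,(10,60,185),(28,170,255))
    for k in cv2.findContours(m,cv2.RETR_EXTERNAL,cv2.CHAIN_APPROX_NONE)[0]:
        A=cv2.contourArea(k)
        if A<150: continue
        w=np.array([onz(c,*p[0],.042)[:2] for p in k],np.float32)
        (cx,cy),sz,ang=cv2.minAreaRect(w); b=cv2.boxPoints(((cx,cy),sz,ang))
        e=max([b[1]-b[0],b[2]-b[1]],key=np.linalg.norm)
        M=cv2.moments(k)
        out.append((round(M['m10']/M['m00']),round(M['m01']/M['m00']),round(cx,3),round(cy,3),np.round(sz,3),'long-axis deg',round(float(np.degrees(np.arctan2(e[1],e[0])))%180,1)))
    return out
def tins(c):
    hsv=cv2.cvtColor(c['pixels'],cv2.COLOR_RGB2HSV)
    m=cv2.inRange(hsv,(0,0,150),(179,60,255)); out=[]
    for k in cv2.findContours(m,cv2.RETR_EXTERNAL,cv2.CHAIN_APPROX_NONE)[0]:
        (x,y),r=cv2.minEnclosingCircle(k)
        if 8<r<17: out.append((round(x),round(y),round(r,1),onz(c,x,y,.024).round(3)))
    return out
E
python3 - <<'E'
from h import *
t=load('top','0'); s=load('scene','0')
for b in blobs(t): print(b)
for b in tins(t): print('tin',b)
for p in [(180,135.7),(257.3,120.7)]: print('bar top',onz(t,*p,.25).round(3))
for p in [(387,187.5),(328,233.75)]: print('bar scene',onz(s,*p,.25).round(3))
for p in [(355.75,168.75),(308.5,203.75)]: print('tips scene',onz(s,*p,.264).round(3))
# loop tops: scene (541,103),(357,245) crop2
for p in [(541,103),(357,245)]: print('looptop scene',onz(s,230+p[0]/4,150+p[1]/4,.2535).round(3))
for p in [(131,115),(313,78)]: print('looptop? top',onz(t,150+p[0]/3,120+p[1]/3,.2535).round(3))
E
```

```text
(269, 289, 0.369, 0.016, array([0.045, 0.048]), 'long-axis deg', 175.5)
(234, 265, 0.44, 0.104, array([0.049, 0.048]), 'long-axis deg', 85.7)
(192, 248, 0.495, 0.215, array([0.05 , 0.049]), 'long-axis deg', 85.8)
(115, 248, 0.513, 0.431, array([0.02 , 0.106]), 'long-axis deg', 178.9)
(137, 272, 0.461, 0.394, array([0.146, 0.215]), 'long-axis deg', 177.8)
(273, 236, 0.511, -0.008, array([0.037, 0.126]), 'long-axis deg', 134.7)
(229, 225, 0.551, 0.11, array([0.047, 0.046]), 'long-axis deg', 40.9)
(354, 234, 0.499, -0.229, array([0.038, 0.126]), 'long-axis deg', 145.6)
(315, 126, 0.819, -0.151, array([0.046, 0.037]), 'long-axis deg', 85.7)
(441, 117, 0.821, -0.562, array([0.029, 0.182]), 'long-axis deg', 90.6)
tin (244, 400, 15.0, array([0.084, 0.103, 0.024]))
tin (546, 324, 14.8, array([ 0.195, -0.756,  0.024]))
tin (234, 265, 11.7, array([0.443, 0.105, 0.024]))
tin (192, 248, 11.5, array([0.497, 0.217, 0.024]))
tin (308, 170, 8.5, array([ 0.694, -0.119,  0.024]))
bar top [0.738 0.198 0.25 ]
bar top [0.761 0.009 0.25 ]
bar scene [0.741 0.202 0.25 ]
bar scene [0.765 0.015 0.25 ]
tips scene [0.667 0.168 0.264]
tips scene [0.686 0.02  0.264]
looptop scene [0.69  0.18  0.254]
looptop scene [0.71  0.033 0.254]
looptop? top [0.677 0.166 0.254]
looptop? top [0.695 0.021 0.254]
```

```bash
cat >> h.py <<'E'
def go(x,y,z,phi):
    """report turn and then (post-turn) tool-axis shifts to reach the pose"""
    s=status.observe(); w,a,b,c=s['eef_rot']; p=s['tool_pos']
    f=np.degrees(np.arctan2(2*(a*b+w*c),1-2*(b*b+c*c)))
    q1=np.degrees(np.arctan2(y,x))
    d=(phi-f+180)%360-180
    r=np.radians(phi); D=np.array([x,y])-p[:2]
    print('now',p.round(4),'phi',f.round(1),'| turn',round(-d,1),'dx %.4f dy %.4f dz %.4f'%(D@[np.cos(r),np.sin(r)],D@[np.sin(r),-np.cos(r)],p[2]-z),'q6~%.0f'%(q1-phi),'t %.1f F %s w %.2f q6 %.2f'%(s['t'],s['wrist_force'].round(1),s['grip_width'],s['qpos'][5]))
E
python3 -c "
from h import *
go(.498,-.229,.012,55.6)"
```

```text
now [ 0.246  -0.574   0.2306] phi -66.8 | turn -122.4 dx 0.4271 dy 0.0130 dz 0.2186 q6~-80 t 0.1 F [0.1 0.2 0.1] w 1.00 q6 -0.02
```

Call:
arm_command --moves '[{"turn": -8.16, "hand": 1}, {"turn": -8.16}, {"turn": -8.16}, {"turn": -8.16}, {"turn": -8.16}, {"turn": -8.16}, {"turn": -8.16}, {"turn": -8.16}, {"turn": -8.16}, {"turn": -8.16}]' --grip_force 40

```text
schema error: expected keys x, y, z, turn, hand
```

Call:
arm_command --moves '[{"turn": -8.16}, {"turn": -8.16}, {"turn": -8.16}, {"turn": -8.16}, {"turn": -8.16}, {"x": 0.04}, {"x": 0.04}, {"x": 0.04}, {"x": 0.04}, {"x": 0.04}]'

```text
schema error: expected keys x, y, z, turn, hand
```

Call:
arm_command --moves '[{"x": 0.04}, {"x": 0.04}, {"x": 0.04}, {"x": 0.04}, {"x": 0.04}, {"x": 0.027, "y": 0.013}, {}, {}]'

```text
schema error: expected keys x, y, z, turn, hand
```

```bash
python3 -c "
from h import *
go(.498,-.229,.012,55.6)
t=snap('top','1')
for b in blobs(t): print(b)"
```

```text
now [ 0.246  -0.574   0.2306] phi -66.8 | turn -122.4 dx 0.4271 dy 0.0130 dz 0.2186 q6~-80 t 0.1 F [0.1 0.2 0.1] w 1.00 q6 -0.02
(269, 289, 0.369, 0.016, array([0.045, 0.048]), 'long-axis deg', 175.5)
(234, 265, 0.442, 0.103, array([0.049, 0.051]), 'long-axis deg', 176.2)
(192, 248, 0.495, 0.215, array([0.05 , 0.049]), 'long-axis deg', 85.8)
(115, 248, 0.512, 0.431, array([0.109, 0.022]), 'long-axis deg', 0.9)
(136, 272, 0.461, 0.395, array([0.148, 0.215]), 'long-axis deg', 177.7)
(229, 225, 0.551, 0.11, array([0.049, 0.044]), 'long-axis deg', 85.5)
(273, 236, 0.511, -0.008, array([0.037, 0.125]), 'long-axis deg', 134.6)
(354, 234, 0.499, -0.229, array([0.037, 0.125]), 'long-axis deg', 145.6)
(315, 126, 0.819, -0.151, array([0.046, 0.037]), 'long-axis deg', 85.7)
(445, 117, 0.821, -0.583, array([0.03 , 0.223]), 'long-axis deg', 91.0)
```

All five keys are needed in every row.

Call:
arm_command --moves '[{"x": 0, "y": 0, "z": 0, "turn": -8.16, "hand": 1}, {"x": 0, "y": 0, "z": 0, "turn": -8.16, "hand": 1}, {"x": 0, "y": 0, "z": 0, "turn": -8.16, "hand": 1}, {"x": 0, "y": 0, "z": 0, "turn": -8.16, "hand": 1}, {"x": 0, "y": 0, "z": 0, "turn": -8.16, "hand": 1}, {"x": 0, "y": 0, "z": 0, "turn": -8.16, "hand": 1}, {"x": 0, "y": 0, "z": 0, "turn": -8.16, "hand": 1}, {"x": 0, "y": 0, "z": 0, "turn": -8.16, "hand": 1}, {"x": 0, "y": 0, "z": 0, "turn": -8.16, "hand": 1}, {"x": 0, "y": 0, "z": 0, "turn": -8.16, "hand": 1}]' --grip_force 40

```text
t: 1.15
tool_pos: [0.2461, -0.5742, 0.231]
eef_rot: [-0.0, 0.991, 0.132, -0.0]
wrist_force: [-0.3, 0.3, 0.5]
grip_width: 0.996
```

Call:
arm_command --moves '[{"x": 0, "y": 0, "z": 0, "turn": -8.16, "hand": 1}, {"x": 0, "y": 0, "z": 0, "turn": -8.16, "hand": 1}, {"x": 0, "y": 0, "z": 0, "turn": -8.16, "hand": 1}, {"x": 0, "y": 0, "z": 0, "turn": -8.16, "hand": 1}, {"x": 0, "y": 0, "z": 0, "turn": -8.16, "hand": 1}, {"x": 0.04, "y": 0, "z": 0, "turn": 0, "hand": 1}, {"x": 0.04, "y": 0, "z": 0, "turn": 0, "hand": 1}, {"x": 0.04, "y": 0, "z": 0, "turn": 0, "hand": 1}, {"x": 0.04, "y": 0, "z": 0, "turn": 0, "hand": 1}, {"x": 0.04, "y": 0, "z": 0, "turn": 0, "hand": 1}]'

```text
t: 2.15
tool_pos: [0.3597, -0.408, 0.2311]
eef_rot: [-0.0, 0.885, 0.466, -0.0]
wrist_force: [-0.2, 0.7, 0.1]
grip_width: 1.003
```

Call:
arm_command --moves '[{"x": 0.04, "y": 0, "z": 0, "turn": 0, "hand": 1}, {"x": 0.04, "y": 0, "z": 0, "turn": 0, "hand": 1}, {"x": 0.04, "y": 0, "z": 0, "turn": 0, "hand": 1}, {"x": 0.04, "y": 0, "z": 0, "turn": 0, "hand": 1}, {"x": 0.04, "y": 0, "z": 0, "turn": 0, "hand": 1}, {"x": 0.027, "y": 0.013, "z": 0, "turn": 0, "hand": 1}, {"x": 0, "y": 0, "z": 0, "turn": 0, "hand": 1}, {"x": 0, "y": 0, "z": 0, "turn": 0, "hand": 1}]'

```text
t: 2.95
tool_pos: [0.4981, -0.2291, 0.231]
eef_rot: [-0.0, 0.884, 0.467, -0.0]
wrist_force: [-0.5, 0.1, -1.3]
grip_width: 0.999
```

```bash
python3 -c "
from h import *
go(.498,-.229,.012,55.6)"
```

```text
now [ 0.4981 -0.2291  0.231 ] phi 55.7 | turn 0.1 dx -0.0000 dy -0.0001 dz 0.2190 q6~-80 t 3.0 F [-0.5  0.1 -1.3] w 1.00 q6 -1.42
```

Call:
arm_command --moves '[{"x": 0, "y": 0, "z": 0.04, "turn": 0, "hand": 1}, {"x": 0, "y": 0, "z": 0.04, "turn": 0, "hand": 1}, {"x": 0, "y": 0, "z": 0.04, "turn": 0, "hand": 1}, {"x": 0, "y": 0, "z": 0.04, "turn": 0, "hand": 1}, {"x": 0, "y": 0, "z": 0.04, "turn": 0, "hand": 1}, {"x": 0, "y": 0, "z": 0.019, "turn": 0, "hand": 1}, {"x": 0, "y": 0, "z": 0, "turn": 0, "hand": 1}, {"x": 0, "y": 0, "z": 0, "turn": 0, "hand": 0.3}, {"x": 0, "y": 0, "z": 0, "turn": 0, "hand": 0.3}, {"x": 0, "y": 0, "z": 0, "turn": 0, "hand": 0.3}]'

```text
t: 3.95
tool_pos: [0.499, -0.2302, 0.0139]
eef_rot: [0.001, 0.885, 0.466, 0.001]
wrist_force: [-0.2, -0.3, 0.2]
grip_width: 0.516
```

Call:
arm_command --moves '[{"x": 0, "y": 0, "z": 0, "turn": 0, "hand": 0.3}, {"x": 0, "y": 0, "z": 0, "turn": 0, "hand": 0.3}, {"x": 0, "y": 0, "z": -0.02, "turn": 0, "hand": 0.3}, {"x": 0, "y": 0, "z": -0.04, "turn": 0, "hand": 0.3}, {"x": 0, "y": 0, "z": -0.04, "turn": 0, "hand": 0.3}, {"x": 0, "y": 0, "z": -0.04, "turn": 0, "hand": 0.3}, {"x": 0, "y": 0, "z": -0.04, "turn": 0, "hand": 0.3}, {"x": 0, "y": 0, "z": -0.04, "turn": 0, "hand": 0.3}, {"x": 0, "y": 0, "z": 0, "turn": 0, "hand": 0.3}]'

```text
t: 4.85
tool_pos: [0.5012, -0.2309, 0.2388]
eef_rot: [0.005, 0.885, 0.466, 0.003]
wrist_force: [0.6, 0.1, -1.7]
grip_width: 0.464
```

```bash
python3 -c "
from h import *
go(.467,.469,.03,87)"
```

```text
now [ 0.5012 -0.2309  0.2388] phi 55.6 | turn -31.4 dx 0.6971 dy -0.0708 dz 0.2088 q6~-42 t 4.8 F [ 0.6  0.1 -1.7] w 0.46 q6 -1.42
```

Call:
arm_command --moves '[{"x": 0, "y": 0, "z": 0, "turn": -7.85, "hand": 0.3}, {"x": 0, "y": 0, "z": 0, "turn": -7.85, "hand": 0.3}, {"x": 0, "y": 0, "z": 0, "turn": -7.85, "hand": 0.3}, {"x": 0, "y": 0, "z": 0, "turn": -7.85, "hand": 0.3}, {"x": 0.041, "y": -0.0042, "z": 0, "turn": 0, "hand": 0.3}, {"x": 0.041, "y": -0.0042, "z": 0, "turn": 0, "hand": 0.3}, {"x": 0.041, "y": -0.0042, "z": 0, "turn": 0, "hand": 0.3}, {"x": 0.041, "y": -0.0042, "z": 0, "turn": 0, "hand": 0.3}, {"x": 0.041, "y": -0.0042, "z": 0, "turn": 0, "hand": 0.3}, {"x": 0.041, "y": -0.0042, "z": 0, "turn": 0, "hand": 0.3}]'

```text
t: 5.85
tool_pos: [0.4849, 0.0191, 0.2319]
eef_rot: [-0.0, 0.725, 0.688, -0.0]
wrist_force: [0.4, 0.2, -1.5]
grip_width: 0.46
```

Call:
arm_command --moves '[{"x": 0.041, "y": -0.0042, "z": 0, "turn": 0, "hand": 0.3}, {"x": 0.041, "y": -0.0042, "z": 0, "turn": 0, "hand": 0.3}, {"x": 0.041, "y": -0.0042, "z": 0, "turn": 0, "hand": 0.3}, {"x": 0.041, "y": -0.0042, "z": 0, "turn": 0, "hand": 0.3}, {"x": 0.041, "y": -0.0042, "z": 0, "turn": 0, "hand": 0.3}, {"x": 0.041, "y": -0.0042, "z": 0, "turn": 0, "hand": 0.3}, {"x": 0.041, "y": -0.0042, "z": 0, "turn": 0, "hand": 0.3}, {"x": 0.041, "y": -0.0042, "z": 0, "turn": 0, "hand": 0.3}, {"x": 0.041, "y": -0.0042, "z": 0, "turn": 0, "hand": 0.3}, {"x": 0.041, "y": -0.0042, "z": 0, "turn": 0, "hand": 0.3}]'

```text
t: 6.85
tool_pos: [0.4645, 0.4304, 0.2315]
eef_rot: [0.0, 0.725, 0.688, -0.001]
wrist_force: [1.4, -0.1, -2.3]
grip_width: 0.463
```

Call:
arm_command --moves '[{"x": 0.041, "y": -0.0042, "z": 0, "turn": 0, "hand": 0.3}, {"x": 0, "y": 0, "z": 0, "turn": 0, "hand": 0.3}, {"x": 0, "y": 0, "z": 0, "turn": 0, "hand": 0.3}]'

```text
t: 7.15
tool_pos: [0.4624, 0.4704, 0.2311]
eef_rot: [0.0, 0.725, 0.689, -0.001]
wrist_force: [-0.6, -0.5, -1.5]
grip_width: 0.458
```

```bash
python3 -c "
from h import *
go(.467,.469,.0255,87)
t=snap('top','2')
for b in blobs(t): print(b)
print(tins(t))"
```

```text
now [0.4624 0.4704 0.2311] phi 87.1 | turn 0.1 dx -0.0011 dy 0.0046 dz 0.2056 q6~-42 t 7.2 F [-0.6 -0.5 -1.5] w 0.46 q6 -0.74
(192, 248, 0.495, 0.215, array([0.05 , 0.049]), 'long-axis deg', 85.8)
(70, 238, 0.542, 0.563, array([0.044, 0.051]), 'long-axis deg', 175.9)
(129, 261, 0.471, 0.428, array([0.216, 0.238]), 'long-axis deg', 179.3)
(273, 236, 0.511, -0.008, array([0.039, 0.127]), 'long-axis deg', 134.7)
(229, 225, 0.551, 0.111, array([0.048, 0.049]), 'long-axis deg', 157.1)
(177, 153, 0.763, 0.261, array([0.04 , 0.103]), 'long-axis deg', 110.6)
(325, 140, 0.773, -0.19, array([0.206, 0.018]), 'long-axis deg', 85.6)
(275, 143, 0.777, -0.03, array([0.042, 0.088]), 'long-axis deg', 90.2)
(315, 123, 0.831, -0.153, array([0.046, 0.069]), 'long-axis deg', 174.5)
(465, 115, 0.826, -0.611, array([0.046, 0.283]), 'long-axis deg', 90.8)
[(232, 262, 10.7, array([0.451, 0.109, 0.024])), (192, 248, 11.5, array([0.497, 0.218, 0.024])), (307, 171, 8.9, array([ 0.692, -0.118,  0.024]))]
```

Call:
arm_command --moves '[{"x": 0, "y": 0.0046, "z": 0.04, "turn": 0, "hand": 0.3}, {"x": 0, "y": 0, "z": 0.04, "turn": 0, "hand": 0.3}, {"x": 0, "y": 0, "z": 0.04, "turn": 0, "hand": 0.3}, {"x": 0, "y": 0, "z": 0.04, "turn": 0, "hand": 0.3}, {"x": 0, "y": 0, "z": 0.03, "turn": 0, "hand": 0.3}, {"x": 0, "y": 0, "z": 0.015, "turn": 0, "hand": 0.3}, {"x": 0, "y": 0, "z": 0, "turn": 0, "hand": 0.3}, {"x": 0, "y": 0, "z": 0, "turn": 0, "hand": 0.65}, {"x": 0, "y": 0, "z": 0, "turn": 0, "hand": 0.65}, {"x": 0, "y": 0, "z": 0, "turn": 0, "hand": 0.65}]'

```text
t: 8.2
tool_pos: [0.469, 0.4709, 0.0293]
eef_rot: [-0.0, 0.725, 0.688, 0.002]
wrist_force: [0.2, 0.9, -1.0]
grip_width: 0.657
```

Call:
arm_command --moves '[{"x": 0, "y": 0, "z": -0.04, "turn": 0, "hand": 0.65}, {"x": 0, "y": 0, "z": -0.04, "turn": 0, "hand": 0.65}, {"x": 0, "y": 0, "z": -0.04, "turn": 0, "hand": 0.65}, {"x": 0, "y": 0, "z": -0.04, "turn": 0, "hand": 0.65}, {"x": 0, "y": 0, "z": -0.04, "turn": 0, "hand": 1}, {"x": 0, "y": 0, "z": 0, "turn": 8.5, "hand": 1}, {"x": 0, "y": 0, "z": 0, "turn": 8.5, "hand": 1}, {"x": 0, "y": 0, "z": 0, "turn": 8.5, "hand": 1}, {"x": 0, "y": 0, "z": 0, "turn": 8.5, "hand": 1}, {"x": 0, "y": 0, "z": 0, "turn": 8.4, "hand": 1}]'

```text
t: 9.2
tool_pos: [0.4681, 0.4702, 0.2287]
eef_rot: [-0.0, 0.926, 0.377, 0.001]
wrist_force: [-0.2, -0.3, 0.2]
grip_width: 1.002
```

```bash
python3 -c "
from h import *
go(.51,-.009,.012,44.7)"
```

```text
now [0.4681 0.4702 0.2287] phi 44.3 | turn -0.4 dx -0.3073 dy 0.3701 dz 0.2167 q6~-46 t 9.2 F [-0.2 -0.3  0.2] w 1.00 q6 -0.00
```

Call:
arm_command --moves '[{"x": -0.0256, "y": 0.0308, "z": 0, "turn": -0.4, "hand": 1}, {"x": -0.0256, "y": 0.0308, "z": 0, "turn": 0, "hand": 1}, {"x": -0.0256, "y": 0.0308, "z": 0, "turn": 0, "hand": 1}, {"x": -0.0256, "y": 0.0308, "z": 0, "turn": 0, "hand": 1}, {"x": -0.0256, "y": 0.0308, "z": 0, "turn": 0, "hand": 1}, {"x": -0.0256, "y": 0.0308, "z": 0, "turn": 0, "hand": 1}, {"x": -0.0256, "y": 0.0308, "z": 0, "turn": 0, "hand": 1}, {"x": -0.0256, "y": 0.0308, "z": 0, "turn": 0, "hand": 1}, {"x": -0.0256, "y": 0.0308, "z": 0, "turn": 0, "hand": 1}, {"x": -0.0256, "y": 0.0308, "z": 0, "turn": 0, "hand": 1}]'

```text
t: 10.2
tool_pos: [0.5047, 0.0697, 0.2286]
eef_rot: [0.0, 0.924, 0.383, 0.001]
wrist_force: [0.7, -0.5, 0.4]
grip_width: 0.998
```

Call:
arm_command --moves '[{"x": -0.0256, "y": 0.0308, "z": 0, "turn": 0, "hand": 1}, {"x": -0.0256, "y": 0.0308, "z": 0, "turn": 0, "hand": 1}, {"x": 0, "y": 0, "z": 0, "turn": 0, "hand": 1}, {"x": 0, "y": 0, "z": 0, "turn": 0, "hand": 1}]'

```text
t: 10.6
tool_pos: [0.512, -0.0092, 0.2282]
eef_rot: [0.0, 0.924, 0.382, 0.001]
wrist_force: [-0.2, 0.1, 0.3]
grip_width: 1.001
```

```bash
python3 -c "
from h import *
go(.51,-.009,.012,44.7)
t=snap('top','3');snap('scene','3')
for b in blobs(t): print(b)
print(tins(t))"
```

```text
now [ 0.512  -0.0092  0.2282] phi 44.9 | turn 0.2 dx -0.0013 dy -0.0016 dz 0.2162 q6~-46 t 10.6 F [-0.2  0.1  0.3] w 1.00 q6 -0.82
(102, 256, 0.47, 0.471, array([0.035, 0.125]), 'long-axis deg', 179.1)
(192, 248, 0.495, 0.215, array([0.05 , 0.049]), 'long-axis deg', 85.8)
(137, 272, 0.46, 0.395, array([0.148, 0.216]), 'long-axis deg', 177.6)
(228, 225, 0.553, 0.114, array([0.041, 0.067]), 'long-axis deg', 176.5)
(436, 118, 0.819, -0.527, array([0.111, 0.029]), 'long-axis deg', 89.4)
[(192, 248, 11.5, array([0.497, 0.218, 0.024]))]
```

View pics/scene_3.png

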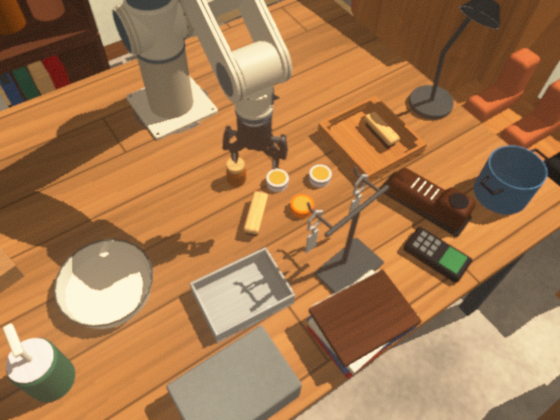

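The scene view shows brush 2 lying in the crate at (382,131) and brush 1 still at (256,213). The jar at (236,170) is untouched.

Call:
arm_command --moves '[{"x": -0.001, "y": -0.0015, "z": 0.04, "turn": 0, "hand": 1}, {"x": 0, "y": 0, "z": 0.04, "turn": 0, "hand": 1}, {"x": 0, "y": 0, "z": 0.04, "turn": 0, "hand": 1}, {"x": 0, "y": 0, "z": 0.04, "turn": 0, "hand": 1}, {"x": 0, "y": 0, "z": 0.04, "turn": 0, "hand": 1}, {"x": 0, "y": 0, "z": 0.016, "turn": 0, "hand": 1}, {"x": 0, "y": 0, "z": 0, "turn": 0, "hand": 1}, {"x": 0, "y": 0, "z": 0, "turn": 0, "hand": 0.3}, {"x": 0, "y": 0, "z": 0, "turn": 0, "hand": 0.3}, {"x": 0, "y": 0, "z": 0, "turn": 0, "hand": 0.3}]'

```text
t: 11.7
tool_pos: [0.5112, -0.008, 0.0128]
eef_rot: [0.001, 0.924, 0.383, 0.001]
wrist_force: [-0.3, -0.3, 0.3]
grip_width: 0.512
```

Call:
arm_command --moves '[{"x": 0, "y": 0, "z": 0, "turn": 0, "hand": 0.3}, {"x": 0, "y": 0, "z": 0, "turn": 0, "hand": 0.3}, {"x": 0, "y": 0, "z": -0.02, "turn": 0, "hand": 0.3}, {"x": 0, "y": 0, "z": -0.04, "turn": 0, "hand": 0.3}, {"x": 0, "y": 0, "z": -0.04, "turn": 0, "hand": 0.3}, {"x": 0, "y": 0, "z": -0.04, "turn": 0, "hand": 0.3}, {"x": 0, "y": 0, "z": -0.04, "turn": 0, "hand": 0.3}, {"x": 0, "y": 0, "z": -0.04, "turn": 0, "hand": 0.3}, {"x": 0, "y": 0, "z": 0, "turn": 0, "hand": 0.3}, {"x": 0, "y": 0, "z": 0, "turn": 0, "hand": 0.3}]'

```text
t: 12.7
tool_pos: [0.5103, -0.0083, 0.2327]
eef_rot: [0.001, 0.924, 0.383, 0.001]
wrist_force: [-0.1, 0.5, -1.8]
grip_width: 0.462
```

Call:
arm_command --moves '[{"x": 0, "y": 0, "z": 0, "turn": -8.46, "hand": 0.3}, {"x": 0, "y": 0, "z": 0, "turn": -8.46, "hand": 0.3}, {"x": 0, "y": 0, "z": 0, "turn": -8.46, "hand": 0.3}, {"x": 0, "y": 0, "z": 0, "turn": -8.46, "hand": 0.3}, {"x": 0, "y": 0, "z": 0, "turn": -8.46, "hand": 0.3}, {"x": 0, "y": 0, "z": 0, "turn": 0, "hand": 0.3}]'

```text
t: 13.3
tool_pos: [0.5088, -0.0082, 0.2297]
eef_rot: [-0.001, 0.723, 0.691, -0.001]
wrist_force: [-0.1, -0.3, -1.6]
grip_width: 0.462
```

```bash
python3 -c "
from h import *
go(.468,.381,.0255,87)"
```

```text
now [ 0.5088 -0.0082  0.2297] phi 87.4 | turn 0.4 dx 0.3865 dy -0.0612 dz 0.2042 q6~-48 t 13.3 F [-0.1 -0.3 -1.6] w 0.46 q6 -1.56
```

Call:
arm_command --moves '[{"x": 0.0387, "y": -0.0061, "z": 0, "turn": 0, "hand": 0.3}, {"x": 0.0387, "y": -0.0061, "z": 0, "turn": 0, "hand": 0.3}, {"x": 0.0387, "y": -0.0061, "z": 0, "turn": 0, "hand": 0.3}, {"x": 0.0387, "y": -0.0061, "z": 0, "turn": 0, "hand": 0.3}, {"x": 0.0387, "y": -0.0061, "z": 0, "turn": 0, "hand": 0.3}, {"x": 0.0387, "y": -0.0061, "z": 0, "turn": 0, "hand": 0.3}, {"x": 0.0387, "y": -0.0061, "z": 0, "turn": 0, "hand": 0.3}, {"x": 0.0387, "y": -0.0061, "z": 0, "turn": 0, "hand": 0.3}, {"x": 0.0387, "y": -0.0061, "z": 0, "turn": 0, "hand": 0.3}, {"x": 0.0387, "y": -0.0061, "z": 0, "turn": 0, "hand": 0.3}]'

```text
t: 14.3
tool_pos: [0.4664, 0.3823, 0.23]
eef_rot: [-0.0, 0.725, 0.689, -0.001]
wrist_force: [0.6, -0.9, -1.0]
grip_width: 0.46
```

Call:
arm_command --moves '[{"x": 0, "y": 0, "z": 0, "turn": 0, "hand": 0.3}, {"x": 0, "y": 0, "z": 0.04, "turn": 0, "hand": 0.3}, {"x": 0, "y": 0, "z": 0.04, "turn": 0, "hand": 0.3}, {"x": 0, "y": 0, "z": 0.04, "turn": 0, "hand": 0.3}, {"x": 0, "y": 0, "z": 0.04, "turn": 0, "hand": 0.3}, {"x": 0, "y": 0, "z": 0.03, "turn": 0, "hand": 0.3}, {"x": 0, "y": 0, "z": 0.014, "turn": 0, "hand": 0.3}, {"x": 0, "y": 0, "z": 0, "turn": 0, "hand": 0.3}, {"x": 0, "y": 0, "z": 0, "turn": 0, "hand": 0.65}, {"x": 0, "y": 0, "z": 0, "turn": 0, "hand": 0.65}]'

```text
t: 15.3
tool_pos: [0.4686, 0.382, 0.0292]
eef_rot: [0.0, 0.724, 0.69, 0.002]
wrist_force: [-0.0, 0.2, -0.2]
grip_width: 0.649
```

Call:
arm_command --moves '[{"x": 0, "y": 0, "z": 0, "turn": 0, "hand": 0.65}, {"x": 0, "y": 0, "z": -0.04, "turn": 0, "hand": 0.65}, {"x": 0, "y": 0, "z": -0.04, "turn": 0, "hand": 0.65}, {"x": 0, "y": 0, "z": -0.04, "turn": 0, "hand": 0.65}, {"x": 0, "y": 0, "z": -0.04, "turn": 0, "hand": 0.65}, {"x": 0, "y": 0, "z": -0.04, "turn": 0, "hand": 1}, {"x": 0, "y": 0, "z": 0, "turn": 0, "hand": 1}]'

```text
t: 16.0
tool_pos: [0.4703, 0.3836, 0.235]
eef_rot: [0.001, 0.724, 0.69, 0.006]
wrist_force: [-0.2, 0.4, 0.6]
grip_width: 0.96
```

```bash
python3 -c "
from h import *
t=snap('top','4')
print([b for b in blobs(t)][:6])
print(tins(t))
go(.496,.215,.001,10)"
```

```text
[(192, 248, 0.495, 0.215, array([0.05 , 0.049]), 'long-axis deg', 85.8), (138, 261, 0.47, 0.407, array([0.174, 0.237]), 'long-axis deg', 179.6), (229, 225, 0.55, 0.111, array([0.047, 0.048]), 'long-axis deg', 131.3), (177, 153, 0.764, 0.262, array([0.04 , 0.105]), 'long-axis deg', 111.4), (323, 140, 0.773, -0.187, array([0.2  , 0.018]), 'long-axis deg', 85.6), (275, 143, 0.776, -0.032, array([0.085, 0.038]), 'long-axis deg', 89.7)]
[(234, 260, 10.1, array([0.455, 0.104, 0.024])), (192, 248, 11.5, array([0.497, 0.217, 0.024])), (307, 171, 8.9, array([ 0.692, -0.118,  0.024]))]
now [0.4691 0.3826 0.232 ] phi 87.3 | turn 77.3 dx -0.0026 dy 0.1697 dz 0.2310 q6~13 t 16.1 F [ 0.1 -0.1 -0.5] w 1.00 q6 -0.86
```

Call:
arm_command --moves '[{"x": -0.0414, "y": 0.0085, "z": 0, "turn": 0, "hand": 1}, {"x": -0.0414, "y": 0.0085, "z": 0, "turn": 0, "hand": 1}, {"x": -0.0414, "y": 0.0085, "z": 0, "turn": 0, "hand": 1}, {"x": -0.0414, "y": 0.0084, "z": 0, "turn": 0, "hand": 1}, {"x": 0, "y": 0, "z": 0, "turn": 0, "hand": 1}, {"x": 0, "y": 0, "z": 0.04, "turn": 0, "hand": 1}, {"x": 0, "y": 0, "z": 0.04, "turn": 0, "hand": 1}, {"x": 0, "y": 0, "z": 0.04, "turn": 0, "hand": 1}, {"x": 0, "y": 0, "z": 0, "turn": 0, "hand": 1}]'

```text
t: 16.95
tool_pos: [0.4893, 0.2131, 0.1025]
eef_rot: [-0.002, 0.724, 0.69, -0.005]
wrist_force: [-0.1, 0.3, 0.7]
grip_width: 1.0
```

```bash
python3 -c "
from h import *
go(.496,.2155,.003,87.3)"
```

```text
now [0.4893 0.2131 0.1025] phi 87.3 | turn -0.0 dx 0.0027 dy 0.0066 dz 0.0995 q6~-64 t 16.9 F [-0.1  0.3  0.7] w 1.00 q6 -1.14
```

Call:
arm_command --moves '[{"x": 0, "y": 0, "z": 0.04, "turn": 0, "hand": 1}, {"x": 0, "y": 0, "z": 0.03, "turn": 0, "hand": 1}, {"x": 0, "y": 0, "z": 0, "turn": 0, "hand": 1}, {"x": 0, "y": 0, "z": 0, "turn": 0, "hand": 1}, {"x": 0, "y": 0, "z": 0, "turn": 0, "hand": 1}]'

```text
t: 17.45
tool_pos: [0.4949, 0.215, 0.0396]
eef_rot: [0.001, 0.724, 0.69, 0.002]
wrist_force: [0.1, -0.2, 0.0]
grip_width: 1.002
```

```bash
python3 -c "
from h import *
go(.496,.2155,.003,87.3)"
```

```text
now [0.4949 0.215  0.0396] phi 87.3 | turn 0.0 dx 0.0005 dy 0.0011 dz 0.0366 q6~-64 t 17.4 F [ 0.1 -0.2  0. ] w 1.00 q6 -1.14
```

Call:
arm_command --moves '[{"x": 0, "y": 0, "z": 0.02, "turn": 0, "hand": 1}, {"x": 0, "y": 0, "z": 0.017, "turn": 0, "hand": 1}, {"x": 0, "y": 0, "z": 0, "turn": 0, "hand": 1}, {"x": 0, "y": 0, "z": 0, "turn": 0, "hand": 0.5}, {"x": 0, "y": 0, "z": 0, "turn": 0, "hand": 0.5}, {"x": 0, "y": 0, "z": 0, "turn": 0, "hand": 0.5}, {"x": 0, "y": 0, "z": 0, "turn": 0, "hand": 0.5}, {"x": 0, "y": 0, "z": -0.02, "turn": 0, "hand": 0.5}, {"x": 0, "y": 0, "z": -0.04, "turn": 0, "hand": 0.5}, {"x": 0, "y": 0, "z": -0.04, "turn": 0, "hand": 0.5}]'

```text
t: 18.45
tool_pos: [0.493, 0.214, 0.1019]
eef_rot: [-0.0, 0.724, 0.69, -0.0]
wrist_force: [0.8, 0.8, -1.3]
grip_width: 0.709
```

Call:
arm_command --moves '[{"x": 0, "y": 0, "z": -0.04, "turn": 8.5, "hand": 0.5}, {"x": 0, "y": 0, "z": -0.04, "turn": 8.5, "hand": 0.5}, {"x": 0, "y": 0, "z": -0.03, "turn": 8.5, "hand": 0.5}, {"x": 0, "y": 0, "z": 0, "turn": 8.5, "hand": 0.5}, {"x": 0, "y": 0, "z": 0, "turn": 8.5, "hand": 0.5}, {"x": 0, "y": 0, "z": 0, "turn": 0, "hand": 0.5}, {"x": 0, "y": 0, "z": 0, "turn": 0, "hand": 0.5}]'

```text
t: 19.15
tool_pos: [0.4933, 0.2141, 0.2108]
eef_rot: [0.0, 0.924, 0.383, 0.0]
wrist_force: [-0.7, -0.0, -1.4]
grip_width: 0.71
```

```bash
python3 -c "
from h import *
go(.51,-.44,.02,44.8)
t=load('top','0'); b=[(p,onz(t,*p,.045).round(3)) for p in [(387,237),(467,235),(428,194),(426,275)]]; print(b)"
```

```text
now [0.4933 0.2141 0.2108] phi 45.0 | turn 0.2 dx -0.4491 dy 0.4759 dz 0.1908 q6~-86 t 19.1 F [-0.7 -0.  -1.4] w 0.71 q6 -0.40
[((387, 237), array([ 0.482, -0.316,  0.045])), ((467, 235), array([ 0.468, -0.544,  0.045])), ((428, 194), array([ 0.593, -0.449,  0.045])), ((426, 275), array([ 0.37 , -0.411,  0.045]))]
```

Call:
arm_command --moves '[{"x": -0.0291, "y": 0.0302, "z": 0, "turn": 0, "hand": 0.5}, {"x": -0.0291, "y": 0.0302, "z": 0, "turn": 0, "hand": 0.5}, {"x": -0.0291, "y": 0.0302, "z": 0, "turn": 0, "hand": 0.5}, {"x": -0.0291, "y": 0.0302, "z": 0, "turn": 0, "hand": 0.5}, {"x": -0.0291, "y": 0.0302, "z": 0, "turn": 0, "hand": 0.5}, {"x": -0.0291, "y": 0.0302, "z": 0, "turn": 0, "hand": 0.5}, {"x": -0.0291, "y": 0.0302, "z": 0, "turn": 0, "hand": 0.5}, {"x": -0.0291, "y": 0.0302, "z": 0, "turn": 0, "hand": 0.5}]'

```text
t: 19.95
tool_pos: [0.4981, -0.1229, 0.2104]
eef_rot: [-0.0, 0.924, 0.383, -0.0]
wrist_force: [0.0, -0.7, -1.3]
grip_width: 0.713
```

Call:
arm_command --moves '[{"x": -0.0291, "y": 0.0302, "z": 0, "turn": 0, "hand": 0.5}, {"x": -0.0291, "y": 0.0302, "z": 0, "turn": 0, "hand": 0.5}, {"x": -0.0291, "y": 0.0302, "z": 0, "turn": 0, "hand": 0.5}, {"x": -0.0291, "y": 0.0302, "z": 0, "turn": 0, "hand": 0.5}, {"x": -0.0291, "y": 0.0302, "z": 0, "turn": 0, "hand": 0.5}, {"x": -0.0291, "y": 0.0302, "z": 0, "turn": 0, "hand": 0.5}, {"x": -0.0291, "y": 0.0302, "z": 0, "turn": 0, "hand": 0.5}, {"x": -0.0291, "y": 0.0302, "z": 0, "turn": 0, "hand": 0.5}, {"x": 0, "y": 0, "z": 0, "turn": 0, "hand": 0.5}, {"x": 0, "y": 0, "z": 0, "turn": 0, "hand": 0.5}]'

```text
t: 20.95
tool_pos: [0.5028, -0.4572, 0.2095]
eef_rot: [-0.001, 0.924, 0.381, -0.0]
wrist_force: [0.6, 0.5, -1.7]
grip_width: 0.71
```

```bash
python3 -c "
from h import *
go(.504,-.457,.011,44.8)"
```

```text
now [ 0.5028 -0.4572  0.2095] phi 44.8 | turn 0.0 dx 0.0010 dy 0.0007 dz 0.1985 q6~-87 t 20.9 F [ 0.6  0.5 -1.7] w 0.71 q6 -1.54
```

Call:
arm_command --moves '[{"x": 0, "y": 0, "z": 0.04, "turn": 0, "hand": 0.5}, {"x": 0, "y": 0, "z": 0.04, "turn": 0, "hand": 0.5}, {"x": 0, "y": 0, "z": 0.04, "turn": 0, "hand": 0.5}, {"x": 0, "y": 0, "z": 0.04, "turn": 0, "hand": 0.5}, {"x": 0, "y": 0, "z": 0.02, "turn": 0, "hand": 0.5}, {"x": 0, "y": 0, "z": 0.018, "turn": 0, "hand": 0.5}, {"x": 0, "y": 0, "z": 0, "turn": 0, "hand": 0.5}, {"x": 0, "y": 0, "z": 0, "turn": 0, "hand": 0.95}, {"x": 0, "y": 0, "z": 0, "turn": 0, "hand": 0.95}, {"x": 0, "y": 0, "z": 0, "turn": 0, "hand": 0.95}]'

```text
t: 21.95
tool_pos: [0.5044, -0.4575, 0.0143]
eef_rot: [0.001, 0.925, 0.381, 0.001]
wrist_force: [-0.0, -0.7, -0.5]
grip_width: 0.95
```

Call:
arm_command --moves '[{"x": 0, "y": 0, "z": -0.04, "turn": 0, "hand": 0.95}, {"x": 0, "y": 0, "z": -0.04, "turn": 0, "hand": 0.95}, {"x": 0, "y": 0, "z": -0.04, "turn": 0, "hand": 0.95}, {"x": 0, "y": 0, "z": -0.04, "turn": 0, "hand": 1}, {"x": 0, "y": 0, "z": -0.04, "turn": 0, "hand": 1}, {"x": 0, "y": 0, "z": 0, "turn": 0, "hand": 1}, {"x": 0, "y": 0, "z": 0, "turn": 0, "hand": 1}]'

```text
t: 22.65
tool_pos: [0.504, -0.4573, 0.2148]
eef_rot: [0.002, 0.925, 0.381, 0.001]
wrist_force: [-0.4, -0.0, -0.5]
grip_width: 1.002
```

```bash
python3 -c "
from h import *
t=snap('top','5')
for b in blobs(t)[:8]: print(b)
print(tins(t))
go(.442,.104,.003,44.8)"
```

```text
(269, 289, 0.369, 0.016, array([0.045, 0.048]), 'long-axis deg', 175.5)
(234, 265, 0.442, 0.103, array([0.049, 0.051]), 'long-axis deg', 176.2)
(102, 256, 0.469, 0.469, array([0.032, 0.123]), 'long-axis deg', 179.3)
(132, 260, 0.484, 0.382, array([0.039, 0.158]), 'long-axis deg', 174.6)
(435, 226, 0.503, -0.455, array([0.049, 0.049]), 'long-axis deg', 81.9)
(229, 225, 0.551, 0.112, array([0.047, 0.044]), 'long-axis deg', 85.5)
[(234, 265, 11.6, array([0.443, 0.105, 0.024])), (307, 170, 8.1, array([ 0.694, -0.118,  0.024])), (314, 30, 8.9, array([ 1.149, -0.186,  0.024]))]
now [ 0.5033 -0.4567  0.213 ] phi 44.8 | turn -0.0 dx 0.3516 dy -0.4410 dz 0.2100 q6~-32 t 22.7 F [0.8 0.8 0. ] w 1.00 q6 -1.54
```

View pics/top_5.png

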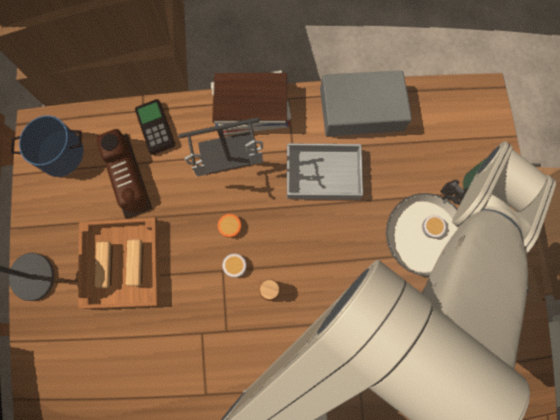

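The top view shows both brushes in the crate at (102,264) and (134,262), and tin A in the basin at (435,227). Tin B is still at (234,266), the orange disc is untouched, and the jar is at (270,290). Tin B is next.

Call:
arm_command --moves '[{"x": 0.027, "y": -0.0339, "z": 0, "turn": 0, "hand": 1}, {"x": 0.027, "y": -0.0339, "z": 0, "turn": 0, "hand": 1}, {"x": 0.027, "y": -0.0339, "z": 0, "turn": 0, "hand": 1}, {"x": 0.027, "y": -0.0339, "z": 0, "turn": 0, "hand": 1}, {"x": 0.027, "y": -0.0339, "z": 0, "turn": 0, "hand": 1}, {"x": 0.027, "y": -0.0339, "z": 0, "turn": 0, "hand": 1}, {"x": 0.027, "y": -0.0339, "z": 0, "turn": 0, "hand": 1}]'

```text
t: 23.4
tool_pos: [0.4689, -0.1532, 0.211]
eef_rot: [-0.001, 0.925, 0.381, -0.001]
wrist_force: [0.9, 0.6, -0.2]
grip_width: 0.997
```

Call:
arm_command --moves '[{"x": 0.027, "y": -0.0339, "z": 0, "turn": 0, "hand": 1}, {"x": 0.027, "y": -0.0339, "z": 0, "turn": 0, "hand": 1}, {"x": 0.027, "y": -0.0339, "z": 0, "turn": 0, "hand": 1}, {"x": 0.027, "y": -0.0339, "z": 0, "turn": 0, "hand": 1}, {"x": 0.027, "y": -0.0339, "z": 0, "turn": 0, "hand": 1}, {"x": 0.027, "y": -0.0339, "z": 0, "turn": 0, "hand": 1}, {"x": 0, "y": 0, "z": 0.04, "turn": 0, "hand": 1}, {"x": 0, "y": 0, "z": 0.04, "turn": 0, "hand": 1}, {"x": 0, "y": 0, "z": 0, "turn": 0, "hand": 1}, {"x": 0, "y": 0, "z": 0, "turn": 0, "hand": 1}]'

```text
t: 24.4
tool_pos: [0.441, 0.103, 0.1316]
eef_rot: [-0.0, 0.925, 0.381, -0.002]
wrist_force: [-0.1, -0.3, -0.0]
grip_width: 1.0
```

```bash
python3 -c "
from h import *
go(.442,.104,.003,44.8)"
```

```text
now [0.441  0.103  0.1316] phi 44.8 | turn -0.0 dx 0.0014 dy 0.0000 dz 0.1286 q6~-32 t 24.4 F [-0.1 -0.3 -0. ] w 1.00 q6 -0.58
```

Call:
arm_command --moves '[{"x": 0.001, "y": 0, "z": 0.04, "turn": 0, "hand": 1}, {"x": 0, "y": 0, "z": 0.04, "turn": 0, "hand": 1}, {"x": 0, "y": 0, "z": 0.03, "turn": 0, "hand": 1}, {"x": 0, "y": 0, "z": 0.018, "turn": 0, "hand": 1}, {"x": 0, "y": 0, "z": 0, "turn": 0, "hand": 1}, {"x": 0, "y": 0, "z": 0, "turn": 0, "hand": 0.5}, {"x": 0, "y": 0, "z": 0, "turn": 0, "hand": 0.5}, {"x": 0, "y": 0, "z": 0, "turn": 0, "hand": 0.5}, {"x": 0, "y": 0, "z": 0, "turn": 0, "hand": 0.5}, {"x": 0, "y": 0, "z": -0.02, "turn": 0, "hand": 0.5}]'

```text
t: 25.4
tool_pos: [0.4425, 0.1039, 0.0247]
eef_rot: [-0.0, 0.925, 0.381, -0.0]
wrist_force: [-0.4, 0.5, -1.1]
grip_width: 0.71
```

Call:
arm_command --moves '[{"x": 0, "y": 0, "z": -0.04, "turn": 0, "hand": 0.5}, {"x": 0, "y": 0, "z": -0.04, "turn": 0, "hand": 0.5}, {"x": 0, "y": 0, "z": -0.04, "turn": 0, "hand": 0.5}, {"x": 0, "y": 0, "z": -0.04, "turn": 0, "hand": 0.5}, {"x": 0, "y": 0, "z": -0.03, "turn": 0, "hand": 0.5}, {"x": 0, "y": 0, "z": 0, "turn": 0, "hand": 0.5}, {"x": -0.0293, "y": 0.0303, "z": 0, "turn": 0, "hand": 0.5}, {"x": -0.0293, "y": 0.0303, "z": 0, "turn": 0, "hand": 0.5}, {"x": -0.0293, "y": 0.0303, "z": 0, "turn": 0, "hand": 0.5}, {"x": -0.0293, "y": 0.0303, "z": 0, "turn": 0, "hand": 0.5}]'

```text
t: 26.4
tool_pos: [0.4443, -0.0659, 0.2144]
eef_rot: [0.0, 0.924, 0.381, 0.0]
wrist_force: [1.3, -0.1, -1.0]
grip_width: 0.711
```

Call:
arm_command --moves '[{"x": -0.0293, "y": 0.0303, "z": 0, "turn": 0, "hand": 0.5}, {"x": -0.0293, "y": 0.0303, "z": 0, "turn": 0, "hand": 0.5}, {"x": -0.0293, "y": 0.0303, "z": 0, "turn": 0, "hand": 0.5}, {"x": -0.0293, "y": 0.0303, "z": 0, "turn": 0, "hand": 0.5}, {"x": -0.0293, "y": 0.0303, "z": 0, "turn": 0, "hand": 0.5}, {"x": -0.0293, "y": 0.0303, "z": 0, "turn": 0, "hand": 0.5}, {"x": -0.0293, "y": 0.0303, "z": 0, "turn": 0, "hand": 0.5}, {"x": -0.0293, "y": 0.0303, "z": 0, "turn": 0, "hand": 0.5}, {"x": 0, "y": 0, "z": 0, "turn": 0, "hand": 0.5}, {"x": 0, "y": 0, "z": 0, "turn": 0, "hand": 0.5}]'

```text
t: 27.4
tool_pos: [0.4486, -0.4019, 0.2137]
eef_rot: [-0.001, 0.925, 0.38, -0.0]
wrist_force: [-0.3, 0.0, -1.4]
grip_width: 0.707
```

```bash
python3 -c "
from h import *
go(.449,-.402,.011,44.8)"
```

```text
now [ 0.4486 -0.4019  0.2137] phi 44.7 | turn -0.1 dx 0.0002 dy 0.0004 dz 0.2027 q6~-87 t 27.4 F [-0.3  0.  -1.4] w 0.71 q6 -1.53
```

Call:
arm_command --moves '[{"x": 0, "y": 0, "z": 0.04, "turn": 0, "hand": 0.5}, {"x": 0, "y": 0, "z": 0.04, "turn": 0, "hand": 0.5}, {"x": 0, "y": 0, "z": 0.04, "turn": 0, "hand": 0.5}, {"x": 0, "y": 0, "z": 0.04, "turn": 0, "hand": 0.5}, {"x": 0, "y": 0, "z": 0.024, "turn": 0, "hand": 0.5}, {"x": 0, "y": 0, "z": 0.018, "turn": 0, "hand": 0.5}, {"x": 0, "y": 0, "z": 0, "turn": 0, "hand": 0.5}, {"x": 0, "y": 0, "z": 0, "turn": 0, "hand": 0.95}, {"x": 0, "y": 0, "z": 0, "turn": 0, "hand": 0.95}, {"x": 0, "y": 0, "z": 0, "turn": 0, "hand": 0.95}]'

```text
t: 28.4
tool_pos: [0.4498, -0.4016, 0.0133]
eef_rot: [0.001, 0.924, 0.381, 0.0]
wrist_force: [0.4, -0.2, 1.2]
grip_width: 0.95
```

Call:
arm_command --moves '[{"x": 0, "y": 0, "z": -0.04, "turn": 0, "hand": 0.95}, {"x": 0, "y": 0, "z": -0.04, "turn": 0, "hand": 0.95}, {"x": 0, "y": 0, "z": -0.04, "turn": 0, "hand": 0.95}, {"x": 0, "y": 0, "z": -0.04, "turn": 8.5, "hand": 1}, {"x": 0, "y": 0, "z": -0.04, "turn": 8.5, "hand": 1}, {"x": 0, "y": 0, "z": -0.04, "turn": 8.5, "hand": 1}, {"x": 0, "y": 0, "z": -0.04, "turn": 8.5, "hand": 1}, {"x": 0, "y": 0, "z": -0.04, "turn": 8.5, "hand": 1}, {"x": 0, "y": 0, "z": -0.02, "turn": 8.5, "hand": 1}, {"x": 0, "y": 0, "z": 0, "turn": 8.5, "hand": 1}]'

```text
t: 29.4
tool_pos: [0.4505, -0.4026, 0.3575]
eef_rot: [0.002, 0.991, -0.131, 0.003]
wrist_force: [-0.4, 0.1, -0.6]
grip_width: 0.996
```

Call:
arm_command --moves '[{"x": 0, "y": 0, "z": 0, "turn": 8.5, "hand": 1}, {"x": 0, "y": 0, "z": 0, "turn": 8.5, "hand": 1}, {"x": 0, "y": 0, "z": 0, "turn": 8.5, "hand": 1}, {"x": 0, "y": 0, "z": 0, "turn": 8.5, "hand": 1}, {"x": 0, "y": 0, "z": 0, "turn": 8.5, "hand": 1}, {"x": 0, "y": 0, "z": 0, "turn": 8.5, "hand": 1}, {"x": 0, "y": 0, "z": 0, "turn": 8.5, "hand": 1}, {"x": 0, "y": 0, "z": 0, "turn": 8.5, "hand": 1}, {"x": 0, "y": 0, "z": 0, "turn": 0, "hand": 1}, {"x": 0, "y": 0, "z": 0, "turn": 0, "hand": 1}]'

```text
t: 30.4
tool_pos: [0.4493, -0.4015, 0.3527]
eef_rot: [0.0, 0.752, -0.659, 0.0]
wrist_force: [-0.6, -0.4, -0.6]
grip_width: 0.996
```

```bash
python3 -c "
from h import *
go(.701,.0245,.201,-83)
t=snap('top','6'); s=snap('scene','6')
for b in blobs(t)[:8]: print(b)
a=cv2.resize(t['pixels'][100:190,160:290],None,fx=6,fy=6,interpolation=cv2.INTER_CUBIC)[:,:,::-1]
cv2.imwrite('pics/crop6.png',a)"
```

```text
now [ 0.4493 -0.4015  0.3527] phi -82.5 | turn 0.5 dx -0.3922 dy -0.3018 dz 0.1517 q6~85 t 30.4 F [-0.6 -0.4 -0.6] w 1.00 q6 0.69
(269, 289, 0.369, 0.016, array([0.045, 0.048]), 'long-axis deg', 175.5)
(102, 256, 0.47, 0.469, array([0.032, 0.125]), 'long-axis deg', 179.3)
(417, 248, 0.445, -0.396, array([0.05 , 0.051]), 'long-axis deg', 128.4)
(130, 274, 0.461, 0.395, array([0.146, 0.215]), 'long-axis deg', 178.4)
(229, 225, 0.552, 0.11, array([0.044, 0.047]), 'long-axis deg', 176.4)
(315, 126, 0.819, -0.151, array([0.046, 0.037]), 'long-axis deg', 85.7)
(441, 117, 0.82, -0.556, array([0.029, 0.171]), 'long-axis deg', 90.8)
```

View pics/crop6.png

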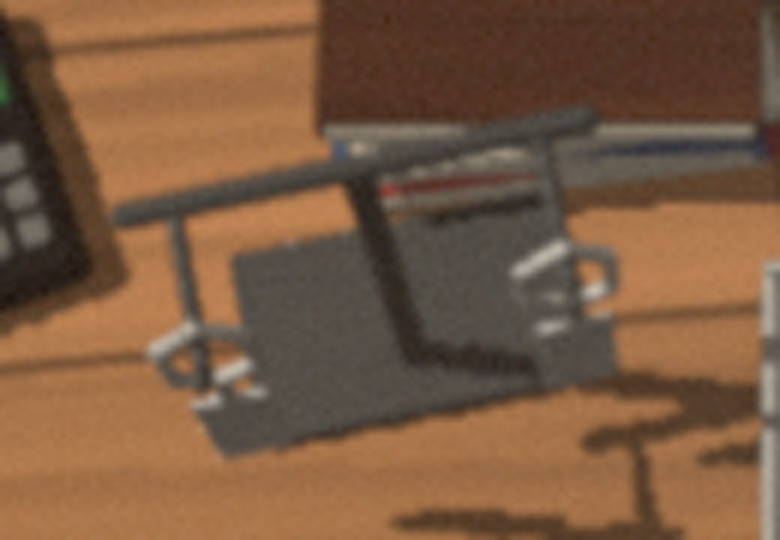

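```bash
python3 -c "
from h import *
t=load('top','6')
f=lambda u,v,z: onz(t,160+u/6,100+v/6,z).round(4)
print('loops',f(190,330,.256),f(568,247,.256),'bar',f(118,215,.25),f(592,118,.25))
a=f(150,352,.245);b=f(250,345,.245);print('width a',a,b); print('width b',f(515,270,.245),f(615,262,.245))
go(.701,.0245,.201,-83)"
```

```text
loops [0.6848 0.1702 0.256 ] [0.7066 0.0191 0.256 ] bar [0.7381 0.1987 0.25  ] [0.7631 0.0059 0.25  ]
width a [0.6808 0.1884 0.245 ] [0.6803 0.1482 0.245 ]
width b [0.7027 0.041  0.245 ] [0.7028 0.0011 0.245 ]
now [ 0.4493 -0.4016  0.3525] phi -82.5 | turn 0.5 dx -0.3923 dy -0.3017 dz 0.1515 q6~85 t 30.5 F [0.  0.2 0.4] w 1.00 q6 0.69
```

Call:
arm_command --moves '[{"x": -0.0324, "y": -0.0252, "z": 0, "turn": 0, "hand": 1}, {"x": -0.0324, "y": -0.0252, "z": 0, "turn": 0, "hand": 1}, {"x": -0.0324, "y": -0.0252, "z": 0, "turn": 0, "hand": 1}, {"x": -0.0324, "y": -0.0252, "z": 0, "turn": 0, "hand": 1}, {"x": -0.0324, "y": -0.0252, "z": 0, "turn": 0, "hand": 1}, {"x": -0.0324, "y": -0.0252, "z": 0, "turn": 0, "hand": 1}, {"x": -0.0324, "y": -0.0252, "z": 0, "turn": 0, "hand": 1}, {"x": -0.0324, "y": -0.0252, "z": 0, "turn": 0, "hand": 1}]'

```text
t: 31.3
tool_pos: [0.6171, -0.1174, 0.3525]
eef_rot: [-0.0, 0.751, -0.66, 0.0]
wrist_force: [0.3, -0.6, -0.3]
grip_width: 0.999
```

Call:
arm_command --moves '[{"x": -0.0324, "y": -0.0252, "z": 0, "turn": 0, "hand": 1}, {"x": -0.0324, "y": -0.0252, "z": 0, "turn": 0, "hand": 1}, {"x": -0.0324, "y": -0.0252, "z": 0, "turn": 0, "hand": 1}, {"x": -0.0324, "y": -0.0252, "z": 0, "turn": 0, "hand": 1}, {"x": 0, "y": 0, "z": 0, "turn": 0, "hand": 1}, {"x": 0, "y": 0, "z": 0, "turn": 0, "hand": 1}, {"x": 0, "y": 0, "z": 0, "turn": 0, "hand": 1}]'

```text
t: 32.0
tool_pos: [0.6995, 0.0215, 0.3522]
eef_rot: [0.0, 0.751, -0.661, -0.0]
wrist_force: [-0.1, -1.4, 0.6]
grip_width: 1.002
```

```bash
python3 -c "
from h import *
go(.7015,.0215,.201,-83)"
```

```text
now [0.6995 0.0215 0.3522] phi -82.7 | turn 0.3 dx 0.0003 dy -0.0019 dz 0.1512 q6~85 t 32.0 F [-0.1 -1.4  0.6] w 1.00 q6 1.46
```

Call:
arm_command --moves '[{"x": 0, "y": -0.0019, "z": 0.03, "turn": 0, "hand": 1}, {"x": 0, "y": 0, "z": 0.03, "turn": 0, "hand": 1}, {"x": 0, "y": 0, "z": 0.03, "turn": 0, "hand": 1}, {"x": 0, "y": 0, "z": 0.03, "turn": 0, "hand": 1}, {"x": 0, "y": 0, "z": 0.02, "turn": 0, "hand": 1}, {"x": 0, "y": 0, "z": 0.01, "turn": 0, "hand": 1}, {"x": 0, "y": 0, "z": 0, "turn": 0, "hand": 1}, {"x": 0, "y": 0, "z": 0, "turn": 0, "hand": 0.8}, {"x": 0, "y": 0, "z": 0, "turn": 0, "hand": 0.7}, {"x": 0, "y": 0, "z": 0, "turn": 0, "hand": 0.6}]'

```text
t: 33.0
tool_pos: [0.7026, 0.0225, 0.2038]
eef_rot: [-0.001, 0.751, -0.661, 0.001]
wrist_force: [0.0, -0.3, -0.2]
grip_width: 0.6
```

Call:
arm_command --moves '[{"x": 0, "y": 0, "z": 0, "turn": 0, "hand": 0.55}, {"x": 0, "y": 0, "z": 0, "turn": 0, "hand": 0.5}, {"x": 0, "y": 0, "z": 0, "turn": 0, "hand": 0.4}, {"x": 0, "y": 0, "z": 0, "turn": 0, "hand": 0.3}, {"x": 0, "y": 0, "z": 0, "turn": 0, "hand": 0.3}, {"x": 0, "y": 0, "z": 0, "turn": 0, "hand": 0.3}]'

```text
t: 33.6
tool_pos: [0.7021, 0.0227, 0.2027]
eef_rot: [-0.0, 0.751, -0.661, 0.0]
wrist_force: [-1.9, 1.6, 4.5]
grip_width: 0.482
```

```bash
python3 -c "
from h import *
go(.7015,.0215,.201,-83)
s=snap('scene','7')
a=cv2.resize(s['pixels'][120:270,250:430],None,fx=4,fy=4,interpolation=cv2.INTER_CUBIC)[:,:,::-1]
cv2.imwrite('pics/crop7.png',a)"
```

```text
now [0.7021 0.0227 0.2027] phi -82.7 | turn 0.3 dx 0.0012 dy 0.0008 dz 0.0017 q6~85 t 33.6 F [-1.9  1.6  4.5] w 0.48 q6 1.46
```

View pics/crop7.png

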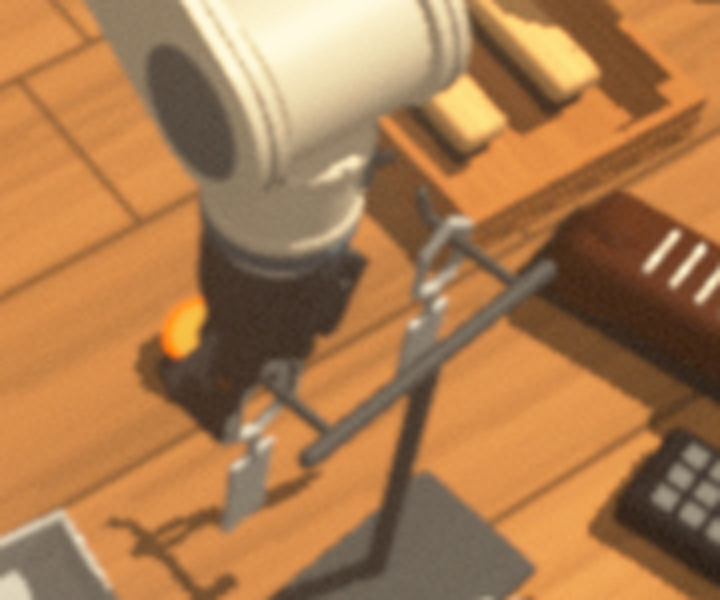

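The gripper (width 0.48, about 41 mm) is closed on horn b's loop, with the hook at crop (270,380). Horn a still hangs at (440,260). I'll lift it off the hook and draw it out.

Call:
arm_command --moves '[{"x": 0, "y": 0, "z": -0.01, "turn": 0, "hand": 0.3}, {"x": 0, "y": 0, "z": -0.01, "turn": 0, "hand": 0.3}, {"x": 0, "y": 0, "z": -0.01, "turn": 0, "hand": 0.3}, {"x": 0, "y": 0, "z": 0, "turn": 0, "hand": 0.3}, {"x": 0, "y": 0.015, "z": 0, "turn": 0, "hand": 0.3}, {"x": 0, "y": 0.02, "z": 0, "turn": 0, "hand": 0.3}, {"x": 0, "y": 0.02, "z": 0, "turn": 0, "hand": 0.3}, {"x": 0, "y": 0.02, "z": 0, "turn": 0, "hand": 0.3}, {"x": 0, "y": 0.02, "z": 0, "turn": 0, "hand": 0.3}, {"x": 0, "y": 0, "z": 0, "turn": 0, "hand": 0.3}]'

```text
t: 34.65
tool_pos: [0.6054, 0.0102, 0.2322]
eef_rot: [0.001, 0.751, -0.661, -0.001]
wrist_force: [0.3, -0.4, -0.1]
grip_width: 0.476
```

```bash
python3 -c "
from h import *
go(.718,-.097,.125,-5.7)
s=snap('scene','8')
a=cv2.resize(s['pixels'][120:270,230:410],None,fx=4,fy=4,interpolation=cv2.INTER_CUBIC)[:,:,::-1]
cv2.imwrite('pics/crop8.png',a)"
```

```text
now [0.6054 0.0102 0.2322] phi -82.7 | turn -77.0 dx 0.1227 dy 0.0955 dz 0.1072 q6~-2 t 34.6 F [ 0.3 -0.4 -0.1] w 0.48 q6 1.44
```

View pics/crop8.png

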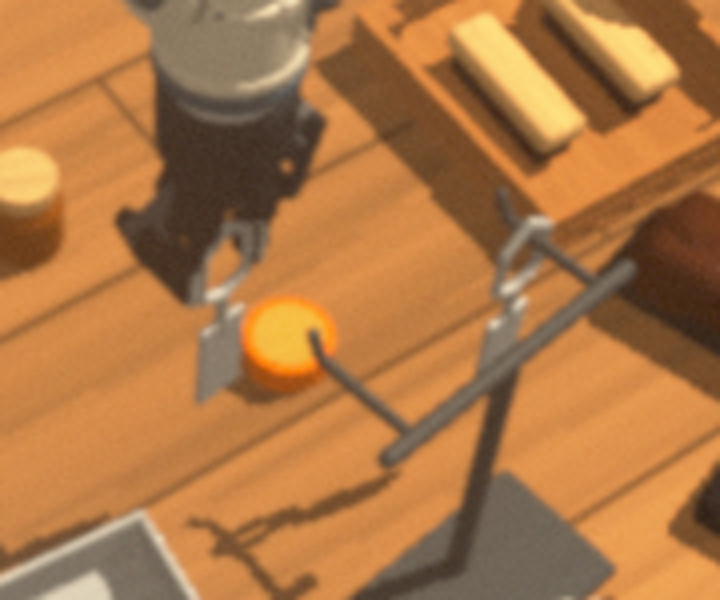

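Horn b hangs free of its hook in the gripper, at crop (220,340). I'll turn it and carry it to the box.

Call:
arm_command --moves '[{"x": 0, "y": 0, "z": -0.01, "turn": -7.7, "hand": 0.3}, {"x": 0, "y": 0, "z": -0.01, "turn": -7.7, "hand": 0.3}, {"x": 0, "y": 0, "z": 0, "turn": -7.7, "hand": 0.3}, {"x": 0, "y": 0, "z": 0, "turn": -7.7, "hand": 0.3}, {"x": 0, "y": 0, "z": 0, "turn": -7.7, "hand": 0.3}, {"x": 0, "y": 0, "z": 0, "turn": -7.7, "hand": 0.3}, {"x": 0, "y": 0, "z": 0, "turn": -7.7, "hand": 0.3}, {"x": 0, "y": 0, "z": 0, "turn": -7.7, "hand": 0.3}, {"x": 0, "y": 0, "z": 0, "turn": -7.7, "hand": 0.3}, {"x": 0, "y": 0, "z": 0, "turn": -7.7, "hand": 0.3}]'

```text
t: 35.7
tool_pos: [0.6089, 0.0106, 0.2524]
eef_rot: [-0.0, 0.999, -0.047, 0.001]
wrist_force: [-0.4, 0.7, -2.2]
grip_width: 0.478
```

Call:
arm_command --moves '[{"x": 0, "y": 0.032, "z": 0, "turn": 0, "hand": 0.3}, {"x": 0, "y": 0.032, "z": 0, "turn": 0, "hand": 0.3}, {"x": 0.03, "y": 0.0315, "z": 0, "turn": 0, "hand": 0.3}, {"x": 0.03, "y": 0, "z": 0, "turn": 0, "hand": 0.3}, {"x": 0.03, "y": 0, "z": 0, "turn": 0, "hand": 0.3}, {"x": 0.03, "y": 0, "z": 0, "turn": 0, "hand": 0.3}, {"x": 0, "y": 0, "z": 0, "turn": 0, "hand": 0.3}, {"x": 0, "y": 0, "z": 0, "turn": 0, "hand": 0.3}]'

```text
t: 36.5
tool_pos: [0.7181, -0.0965, 0.2514]
eef_rot: [-0.0, 0.999, -0.05, -0.0]
wrist_force: [-0.1, -1.2, -0.8]
grip_width: 0.48
```

```bash
python3 -c "
from h import *
go(.718,-.097,.125,-5.7)"
```

```text
now [ 0.7181 -0.0965  0.2514] phi -5.7 | turn -0.0 dx -0.0001 dy 0.0006 dz 0.1264 q6~-2 t 36.5 F [-0.1 -1.2 -0.8] w 0.48 q6 -0.05
```

Call:
arm_command --moves '[{"x": 0, "y": 0, "z": 0.03, "turn": 0, "hand": 0.3}, {"x": 0, "y": 0, "z": 0.03, "turn": 0, "hand": 0.3}, {"x": 0, "y": 0, "z": 0.03, "turn": 0, "hand": 0.3}, {"x": 0, "y": 0, "z": 0.02, "turn": 0, "hand": 0.3}, {"x": 0, "y": 0, "z": 0.01, "turn": 0, "hand": 0.3}, {"x": 0, "y": 0, "z": 0.005, "turn": 0, "hand": 0.3}, {"x": 0, "y": 0, "z": 0, "turn": 0, "hand": 0.3}, {"x": 0, "y": 0, "z": 0, "turn": 0, "hand": 0.3}]'

```text
t: 37.3
tool_pos: [0.7183, -0.0966, 0.1287]
eef_rot: [0.0, 0.999, -0.05, 0.001]
wrist_force: [0.4, 0.0, -0.9]
grip_width: 0.475
```

```bash
python3 -c "
from h import *
go(.718,-.097,.125,-5.7)"
```

```text
now [ 0.7183 -0.0966  0.1287] phi -5.7 | turn -0.0 dx -0.0003 dy 0.0004 dz 0.0037 q6~-2 t 37.3 F [ 0.4  0.  -0.9] w 0.47 q6 -0.05
```

Call:
arm_command --moves '[{"x": 0, "y": 0, "z": 0.003, "turn": 0, "hand": 0.3}, {"x": 0, "y": 0, "z": 0.004, "turn": 0, "hand": 0.3}, {"x": 0, "y": 0.015, "z": 0.001, "turn": 0, "hand": 0.3}, {"x": 0, "y": 0.015, "z": 0.0026, "turn": 0, "hand": 0.3}, {"x": 0, "y": 0.015, "z": 0.0044, "turn": 0, "hand": 0.3}, {"x": 0, "y": 0, "z": 0, "turn": 0, "hand": 0.3}]' --grip_force 20

```text
t: 37.9
tool_pos: [0.7133, -0.1447, 0.1128]
eef_rot: [0.0, 0.999, -0.051, 0.001]
wrist_force: [-0.7, 0.5, 5.7]
grip_width: 0.482
```

```bash
python3 -c "
from h import *
go(.718,-.097,.125,-5.7)
s=snap('scene','9')
a=cv2.resize(s['pixels'][180:350,170:350],None,fx=3.5,fy=3.5,interpolation=cv2.INTER_CUBIC)[:,:,::-1]
cv2.imwrite('pics/crop9.png',a)"
```

```text
now [ 0.7133 -0.1447  0.1128] phi -5.9 | turn -0.2 dx -0.0000 dy -0.0480 dz -0.0122 q6~-2 t 37.9 F [-0.7  0.5  5.7] w 0.48 q6 -0.11
```

View pics/crop9.png

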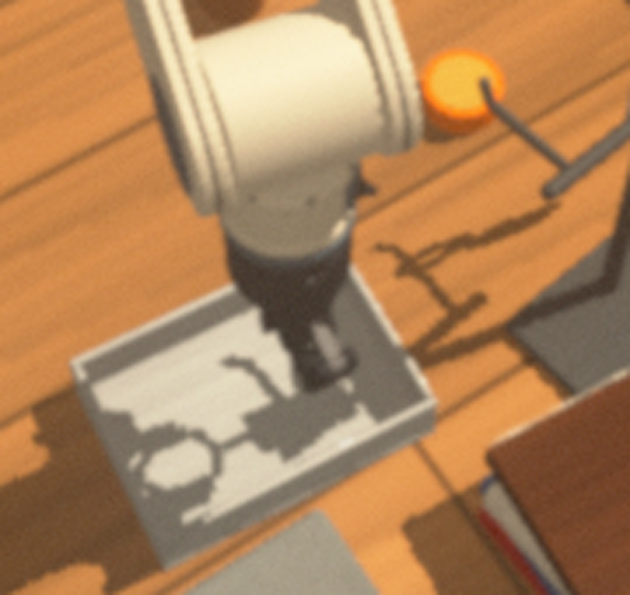

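The gripper is over the box at crop (320,350), the horn's foot bears on the floor with about 6 N, and nothing is across the rim. I'll keep leaning it.

Call:
arm_command --moves '[{"x": 0, "y": 0.015, "z": 0.0065, "turn": 0, "hand": 0.3}, {"x": 0, "y": 0.015, "z": 0.009, "turn": 0, "hand": 0.3}, {"x": 0, "y": 0.015, "z": 0.012, "turn": 0, "hand": 0.3}, {"x": 0, "y": 0, "z": 0, "turn": 0, "hand": 0.3}, {"x": 0, "y": 0, "z": 0, "turn": 0, "hand": 0.3}]'

```text
t: 38.45
tool_pos: [0.709, -0.1897, 0.0856]
eef_rot: [0.001, 0.999, -0.051, 0.001]
wrist_force: [-0.4, -3.9, 6.3]
grip_width: 0.473
```

```bash
python3 -c "
from h import *
go(.718,-.097,.125,-5.7)
t=snap('top','10');s=snap('scene','10')
a=cv2.resize(s['pixels'][230:350,170:310],None,fx=4,fy=4,interpolation=cv2.INTER_CUBIC)[:,:,::-1]
cv2.imwrite('pics/crop10.png',a)"
```

```text
now [ 0.709  -0.1897  0.0856] phi -5.8 | turn -0.1 dx -0.0002 dy -0.0931 dz -0.0394 q6~-2 t 38.5 F [-0.4 -3.9  6.3] w 0.47 q6 -0.17
```

View pics/crop10.png

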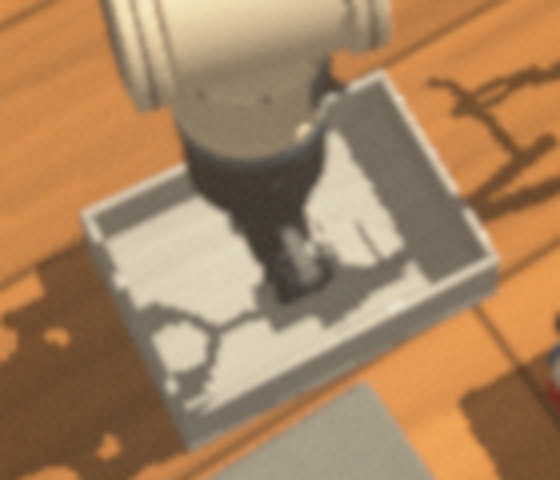

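Call:
arm_command --moves '[{"x": 0, "y": 0.008, "z": 0.008, "turn": 0, "hand": 0.3}, {"x": 0, "y": 0.008, "z": 0.009, "turn": 0, "hand": 0.3}, {"x": 0, "y": 0, "z": 0, "turn": 0, "hand": 0.3}, {"x": 0, "y": 0, "z": 0, "turn": 0, "hand": 0.7}, {"x": 0, "y": 0, "z": 0, "turn": 0, "hand": 0.8}, {"x": 0, "y": 0, "z": 0, "turn": 0, "hand": 0.8}, {"x": 0, "y": 0, "z": -0.03, "turn": 0, "hand": 0.8}, {"x": 0, "y": 0, "z": -0.04, "turn": 0, "hand": 1}, {"x": 0, "y": 0, "z": -0.04, "turn": 0, "hand": 1}, {"x": 0, "y": 0, "z": -0.04, "turn": 0, "hand": 1}]'

```text
t: 39.55
tool_pos: [0.7068, -0.2013, 0.2192]
eef_rot: [-0.0, 0.999, -0.049, -0.0]
wrist_force: [0.3, 0.6, -0.3]
grip_width: 0.998
```

Call:
arm_command --moves '[{"x": -0.04, "y": 0, "z": -0.04, "turn": 7.7, "hand": 1}, {"x": 0, "y": 0, "z": -0.04, "turn": 7.7, "hand": 1}, {"x": 0, "y": 0, "z": -0.04, "turn": 7.7, "hand": 1}, {"x": 0, "y": 0, "z": 0, "turn": 7.7, "hand": 1}, {"x": 0, "y": 0, "z": 0, "turn": 7.7, "hand": 1}, {"x": 0, "y": 0, "z": 0, "turn": 7.7, "hand": 1}, {"x": 0, "y": 0, "z": 0, "turn": 7.7, "hand": 1}, {"x": 0, "y": 0, "z": 0, "turn": 7.7, "hand": 1}, {"x": 0, "y": 0, "z": 0, "turn": 7.7, "hand": 1}, {"x": 0, "y": 0, "z": 0, "turn": 7.7, "hand": 1}]'

```text
t: 40.55
tool_pos: [0.6717, -0.1979, 0.3331]
eef_rot: [0.0, 0.749, -0.662, -0.0]
wrist_force: [-0.2, 0.1, 0.6]
grip_width: 1.002
```

Call:
arm_command --moves '[{"x": 0, "y": 0, "z": 0, "turn": 0, "hand": 1}, {"x": 0, "y": 0, "z": 0, "turn": 0, "hand": 1}]' --grip_force 40

```text
t: 40.75
tool_pos: [0.6718, -0.1981, 0.3331]
eef_rot: [0.0, 0.752, -0.659, -0.0]
wrist_force: [0.3, 0.2, 0.3]
grip_width: 1.007
```

```bash
python3 -c "
from h import *
go(.682,.17,.201,-83)
s=snap('scene','11')
a=cv2.resize(s['pixels'][120:350,170:400],None,fx=2.6,fy=2.6,interpolation=cv2.INTER_CUBIC)[:,:,::-1]
cv2.imwrite('pics/crop11.png',a)"
```

```text
now [ 0.6718 -0.1981  0.3331] phi -82.5 | turn 0.5 dx -0.3641 dy -0.0550 dz 0.1321 q6~97 t 40.8 F [0.3 0.2 0.3] w 1.01 q6 1.14
```

View pics/crop11.png

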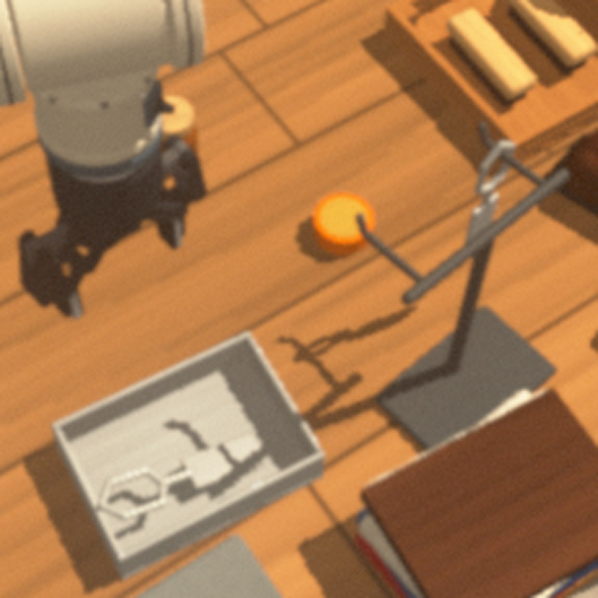

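Horn b lies flat in the box, loop at crop (130,490) and blade at (210,465). Horn a still hangs at (490,180). I'll do the same for horn a.

Call:
arm_command --moves '[{"x": -0.0364, "y": -0.0055, "z": 0, "turn": 0.5, "hand": 1}, {"x": -0.0364, "y": -0.0055, "z": 0, "turn": 0, "hand": 1}, {"x": -0.0364, "y": -0.0055, "z": 0, "turn": 0, "hand": 1}, {"x": -0.0364, "y": -0.0055, "z": 0, "turn": 0, "hand": 1}, {"x": -0.0364, "y": -0.0055, "z": 0, "turn": 0, "hand": 1}, {"x": -0.0364, "y": -0.0055, "z": 0, "turn": 0, "hand": 1}, {"x": -0.0364, "y": -0.0055, "z": 0, "turn": 0, "hand": 1}, {"x": -0.0364, "y": -0.0055, "z": 0, "turn": 0, "hand": 1}, {"x": -0.0364, "y": -0.0055, "z": 0, "turn": 0, "hand": 1}, {"x": -0.0364, "y": -0.0055, "z": 0, "turn": 0, "hand": 1}]'

```text
t: 41.8
tool_pos: [0.6829, 0.1711, 0.3332]
eef_rot: [-0.0, 0.749, -0.663, 0.0]
wrist_force: [0.4, 0.0, 0.1]
grip_width: 1.003
```

Call:
arm_command --moves '[{"x": 0, "y": 0, "z": 0, "turn": 0, "hand": 1}, {"x": 0, "y": 0, "z": 0, "turn": 0, "hand": 1}, {"x": 0, "y": 0, "z": 0, "turn": 0, "hand": 1}]'

```text
t: 42.1
tool_pos: [0.683, 0.1688, 0.3331]
eef_rot: [0.0, 0.748, -0.664, 0.0]
wrist_force: [0.3, -0.4, 0.6]
grip_width: 1.001
```

```bash
python3 -c "
from h import *
go(.682,.17,.202,-83)"
```

```text
now [0.683  0.1688 0.3331] phi -83.2 | turn -0.2 dx -0.0013 dy 0.0009 dz 0.1311 q6~97 t 42.1 F [ 0.3 -0.4  0.6] w 1.00 q6 1.68
```

Call:
arm_command --moves '[{"x": -0.001, "y": 0.001, "z": 0.03, "turn": 0, "hand": 1}, {"x": 0, "y": 0, "z": 0.03, "turn": 0, "hand": 1}, {"x": 0, "y": 0, "z": 0.03, "turn": 0, "hand": 1}, {"x": 0, "y": 0, "z": 0.02, "turn": 0, "hand": 1}, {"x": 0, "y": 0, "z": 0.02, "turn": 0, "hand": 1}, {"x": 0, "y": 0, "z": 0, "turn": 0, "hand": 1}, {"x": 0, "y": 0, "z": 0, "turn": 0, "hand": 0.8}, {"x": 0, "y": 0, "z": 0, "turn": 0, "hand": 0.7}, {"x": 0, "y": 0, "z": 0, "turn": 0, "hand": 0.6}, {"x": 0, "y": 0, "z": 0, "turn": 0, "hand": 0.55}]'

```text
t: 43.1
tool_pos: [0.6825, 0.1705, 0.2043]
eef_rot: [-0.001, 0.748, -0.664, 0.0]
wrist_force: [-0.1, 0.0, -0.2]
grip_width: 0.549
```

Call:
arm_command --moves '[{"x": 0, "y": 0, "z": 0, "turn": 0, "hand": 0.5}, {"x": 0, "y": 0, "z": 0, "turn": 0, "hand": 0.4}, {"x": 0, "y": 0, "z": 0, "turn": 0, "hand": 0.3}, {"x": 0, "y": 0, "z": 0, "turn": 0, "hand": 0.3}, {"x": 0, "y": 0, "z": 0, "turn": 0, "hand": 0.3}]'

```text
t: 43.6
tool_pos: [0.6823, 0.171, 0.204]
eef_rot: [-0.001, 0.748, -0.664, 0.0]
wrist_force: [-1.4, 3.2, 5.1]
grip_width: 0.481
```

```bash
python3 -c "
from h import *
go(.682,.17,.201,-83)"
```

```text
now [0.6823 0.171  0.204 ] phi -83.2 | turn -0.2 dx 0.0009 dy 0.0004 dz 0.0030 q6~97 t 43.6 F [-1.4  3.2  5.1] w 0.48 q6 1.68
```

Call:
arm_command --moves '[{"x": 0, "y": 0, "z": -0.01, "turn": 0, "hand": 0.3}, {"x": 0, "y": 0, "z": -0.01, "turn": 0, "hand": 0.3}, {"x": 0, "y": 0, "z": -0.01, "turn": 0, "hand": 0.3}, {"x": 0, "y": 0, "z": 0, "turn": 0, "hand": 0.3}, {"x": 0, "y": 0.015, "z": 0, "turn": 0, "hand": 0.3}, {"x": 0, "y": 0.02, "z": 0, "turn": 0, "hand": 0.3}, {"x": 0, "y": 0.02, "z": 0, "turn": 0, "hand": 0.3}, {"x": 0, "y": 0.02, "z": 0, "turn": 0, "hand": 0.3}, {"x": 0, "y": 0.02, "z": 0, "turn": 0, "hand": 0.3}, {"x": 0, "y": 0, "z": 0, "turn": 0, "hand": 0.3}]'

```text
t: 44.6
tool_pos: [0.5853, 0.1588, 0.233]
eef_rot: [0.001, 0.748, -0.664, -0.001]
wrist_force: [0.8, 0.4, -1.5]
grip_width: 0.478
```

Call:
arm_command --moves '[{"x": 0, "y": 0, "z": -0.01, "turn": -7.75, "hand": 0.3}, {"x": 0, "y": 0, "z": -0.01, "turn": -7.75, "hand": 0.3}, {"x": 0, "y": 0, "z": 0, "turn": -7.75, "hand": 0.3}, {"x": 0, "y": 0, "z": 0, "turn": -7.75, "hand": 0.3}, {"x": 0, "y": 0, "z": 0, "turn": -7.75, "hand": 0.3}, {"x": 0, "y": 0, "z": 0, "turn": -7.75, "hand": 0.3}, {"x": 0, "y": 0, "z": 0, "turn": -7.75, "hand": 0.3}, {"x": 0, "y": 0, "z": 0, "turn": -7.75, "hand": 0.3}, {"x": 0, "y": 0, "z": 0, "turn": -7.75, "hand": 0.3}, {"x": 0, "y": 0, "z": 0, "turn": -7.75, "hand": 0.3}]'

```text
t: 45.6
tool_pos: [0.5886, 0.1592, 0.2532]
eef_rot: [-0.0, 0.999, -0.047, 0.0]
wrist_force: [-0.2, 0.1, -0.3]
grip_width: 0.476
```

```bash
python3 -c "
from h import *
go(.656,-.091,.128,-5.7)"
```

```text
now [0.5886 0.1592 0.2532] phi -5.4 | turn 0.3 dx 0.0919 dy 0.2423 dz 0.1252 q6~-2 t 45.6 F [-0.2  0.1 -0.3] w 0.48 q6 0.34
```

Call:
arm_command --moves '[{"x": 0, "y": 0.0303, "z": 0, "turn": 0.3, "hand": 0.3}, {"x": 0, "y": 0.0303, "z": 0, "turn": 0, "hand": 0.3}, {"x": 0, "y": 0.0303, "z": 0, "turn": 0, "hand": 0.3}, {"x": 0, "y": 0.0303, "z": 0, "turn": 0, "hand": 0.3}, {"x": 0, "y": 0.0303, "z": 0, "turn": 0, "hand": 0.3}, {"x": 0, "y": 0.0303, "z": 0, "turn": 0, "hand": 0.3}, {"x": 0, "y": 0.0303, "z": 0, "turn": 0, "hand": 0.3}, {"x": 0, "y": 0.0303, "z": 0, "turn": 0, "hand": 0.3}, {"x": 0.046, "y": 0, "z": 0, "turn": 0, "hand": 0.3}, {"x": 0.046, "y": 0, "z": 0, "turn": 0, "hand": 0.3}]'

```text
t: 46.6
tool_pos: [0.6551, -0.0933, 0.2536]
eef_rot: [0.0, 0.999, -0.054, 0.0]
wrist_force: [0.5, 0.1, 0.0]
grip_width: 0.482
```

Call:
arm_command --moves '[{"x": 0, "y": 0, "z": 0, "turn": 0, "hand": 0.3}, {"x": 0, "y": 0, "z": 0.03, "turn": 0, "hand": 0.3}, {"x": 0, "y": 0, "z": 0.03, "turn": 0, "hand": 0.3}, {"x": 0, "y": 0, "z": 0.03, "turn": 0, "hand": 0.3}, {"x": 0, "y": 0, "z": 0.02, "turn": 0, "hand": 0.3}, {"x": 0, "y": 0, "z": 0.01, "turn": 0, "hand": 0.3}, {"x": 0, "y": 0, "z": 0, "turn": 0, "hand": 0.3}, {"x": 0, "y": 0, "z": 0, "turn": 0, "hand": 0.3}]'

```text
t: 47.4
tool_pos: [0.6547, -0.0917, 0.134]
eef_rot: [0.0, 0.999, -0.052, 0.001]
wrist_force: [-0.3, 0.3, -0.9]
grip_width: 0.479
```

```bash
python3 -c "
from h import *
go(.656,-.091,.120,-5.7)"
```

```text
now [ 0.6547 -0.0917  0.134 ] phi -6.0 | turn -0.3 dx 0.0012 dy -0.0008 dz 0.0140 q6~-2 t 47.4 F [-0.3  0.3 -0.9] w 0.48 q6 -0.05
```

Call:
arm_command --moves '[{"x": 0, "y": 0, "z": 0.008, "turn": 0, "hand": 0.3}, {"x": 0, "y": 0, "z": 0.005, "turn": 0, "hand": 0.3}, {"x": 0, "y": 0.015, "z": 0.001, "turn": 0, "hand": 0.3}, {"x": 0, "y": 0.015, "z": 0.0026, "turn": 0, "hand": 0.3}, {"x": 0, "y": 0.015, "z": 0.0044, "turn": 0, "hand": 0.3}, {"x": 0, "y": 0, "z": 0, "turn": 0, "hand": 0.3}]' --grip_force 20

```text
t: 48.0
tool_pos: [0.6506, -0.1382, 0.1134]
eef_rot: [0.0, 0.999, -0.053, 0.002]
wrist_force: [1.4, -1.1, 6.6]
grip_width: 0.479
```

Call:
arm_command --moves '[{"x": 0, "y": 0.015, "z": 0.0065, "turn": 0, "hand": 0.3}, {"x": 0, "y": 0.015, "z": 0.009, "turn": 0, "hand": 0.3}, {"x": 0, "y": 0.015, "z": 0.012, "turn": 0, "hand": 0.3}, {"x": 0, "y": 0, "z": 0, "turn": 0, "hand": 0.3}, {"x": 0, "y": 0, "z": 0, "turn": 0, "hand": 0.3}]'

```text
t: 48.5
tool_pos: [0.6455, -0.1827, 0.0857]
eef_rot: [0.001, 0.999, -0.053, 0.001]
wrist_force: [-0.0, -3.0, 6.2]
grip_width: 0.481
```

The forces match those for horn b. I'll lean it further, release, rise, and move clear.

Call:
arm_command --moves '[{"x": 0, "y": 0.008, "z": 0.008, "turn": 0, "hand": 0.3}, {"x": 0, "y": 0.008, "z": 0.009, "turn": 0, "hand": 0.3}, {"x": 0, "y": 0, "z": 0, "turn": 0, "hand": 0.3}, {"x": 0, "y": 0, "z": 0, "turn": 0, "hand": 0.7}, {"x": 0, "y": 0, "z": 0, "turn": 0, "hand": 0.8}, {"x": 0, "y": 0, "z": 0, "turn": 0, "hand": 0.8}, {"x": 0, "y": 0, "z": -0.03, "turn": 0, "hand": 0.8}, {"x": 0, "y": 0, "z": -0.04, "turn": 0, "hand": 1}, {"x": 0, "y": 0, "z": -0.04, "turn": 0, "hand": 1}, {"x": 0, "y": 0, "z": -0.04, "turn": 0, "hand": 1}]'

```text
t: 49.5
tool_pos: [0.6425, -0.1964, 0.219]
eef_rot: [-0.0, 0.999, -0.052, -0.0]
wrist_force: [0.9, -0.4, 0.8]
grip_width: 1.001
```

Call:
arm_command --moves '[{"x": -0.04, "y": 0, "z": -0.04, "turn": 0, "hand": 1}, {"x": -0.04, "y": 0, "z": -0.03, "turn": 0, "hand": 1}, {"x": -0.03, "y": 0.03, "z": 0, "turn": 0, "hand": 1}, {"x": -0.03, "y": 0.03, "z": 0, "turn": 0, "hand": 1}, {"x": 0, "y": 0, "z": 0, "turn": 0, "hand": 1}, {"x": 0, "y": 0, "z": 0, "turn": 0, "hand": 1}]'

```text
t: 50.1
tool_pos: [0.5015, -0.2427, 0.2834]
eef_rot: [-0.0, 0.999, -0.053, 0.0]
wrist_force: [0.2, -0.1, -0.5]
grip_width: 1.0
```

```bash
python3 -c "
from h import *
s=snap('scene','12');t=snap('top','12')
for b in blobs(t): print(b)
go(.5,-.2,.3,0)"
```

```text
(269, 289, 0.369, 0.016, array([0.045, 0.048]), 'long-axis deg', 175.5)
(102, 256, 0.469, 0.469, array([0.032, 0.123]), 'long-axis deg', 179.3)
(132, 261, 0.486, 0.382, array([0.038, 0.16 ]), 'long-axis deg', 175.4)
(229, 225, 0.551, 0.11, array([0.047, 0.046]), 'long-axis deg', 40.9)
now [ 0.5025 -0.242   0.2831] phi -6.0 | turn -6.0 dx -0.0025 dy -0.0420 dz -0.0169 q6~-22 t 50.2 F [-0.8 -0.6  0.3] w 1.00 q6 -0.37
```

View pics/scene_12.png

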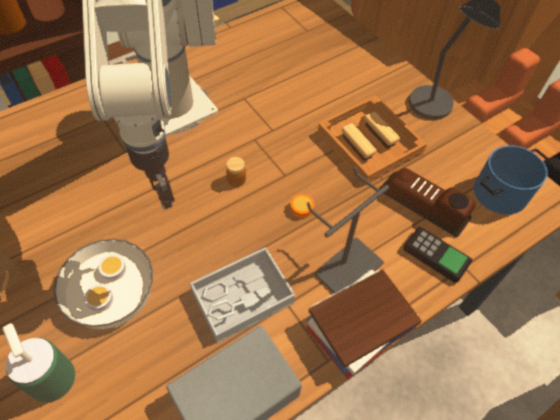

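View pics/top_12.png

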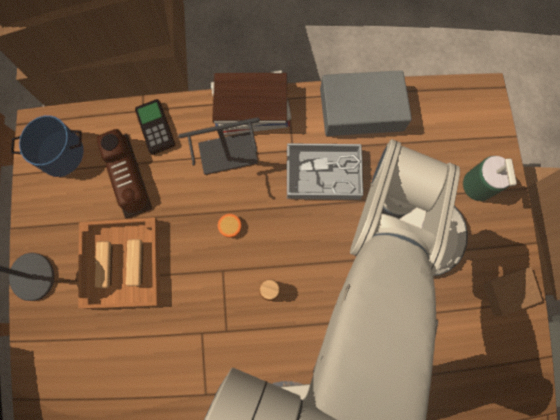

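Everything is in its bin. Scene view: brushes at (360,140) and (382,131) in the crate, tins at (110,266) and (98,296) in the basin, horns in the box at (215,285) and (240,300). The jar (236,170) and orange disc (302,206) haven't moved. Handing in.

```bash
python3 -c "
from h import *
print(ticket.close_job())"
```

```text
the job is handed in; nothing more can be done
None
```

I sorted everything that was present and handed the job in at about t = 50 s. Two brushes are in the crate, two bare-metal tins are in the basin, and both shoehorns, lifted off their hooks, are flat in the steel box. I found only two brushes and two tins at the start, which fits the stated four to five items.

- **Final pictures:** the last scene and top pictures show every item inside its bin and off the rims, and the gripper open and clear. The jar and the orange look-alike measured where they started, to within about 2 mm.
- **Forces:** the wrist readings I took stayed under about 10 N.
- **Bad measurement:** in the last measurement, the colour mask merged the second brush with the crate wood (158 mm long instead of 128). I confirmed that brush by eye only.
- **Tins and horns:** their final resting places were also judged by eye. In the last top picture the arm hid most of the basin, so the tins were seen only in the scene view.
- **Mistake along the way:** my first three move calls were refused because of missing keys, and nothing moved.

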